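Sort the drill-bit tubes by cap colour, caps up

ROBOT

A 6-joint arm with a two-finger parallel gripper is mounted at the origin on the work surface. World frame = base frame: x ahead of the robot, y to its left, z up, the work surface at z = 0. Lengths are in m, angles in degrees, forces in N, time in s.
With the tool pointing down it reaches from about 0.3 to 0.75 m from the base axis. Payload 8.5 kg.
Tool frame: the origin (TCP) lies at the very end of the fingers, on their centre line; the grasp point (between the pads) lies 19 mm behind it; z points along the fingers, y is the line along which they close (so a half turn about z gives the same grasp; the last joint's range is limited). The gripper opens to 88 mm and grips with 3 to 60 N. Pads are 18 mm wide; open, the fingers measure 123 mm over their backs; the gripper's body (75 mm by 187 mm) begins 45 mm behind the grasp point.
Start: joints at [-80.059, 21.807, 74.336, -0, 83.858, -12.336], TCP at [0.208, -0.509, 0.239] pointing down, gripper open.
Joint ranges: [-178.18, 178.18], [-50.72, 133.34], [12.68, 142.11], [-81.47, 261.47], [9.98, 163.14], [-165.26, 165.26]. Speed limits (degrees/s): [136.94, 136.94, 180, 180, 180, 180].

INTERFACE

Orientations are given as a 3x3 rotation matrix whose columns are the frame's x, y, z axes.
In Python, from cell import ctrl, grab_frame, get_calibration, models gives the robot as it stands.
- The arm moves only by the shell command python3 -m crank 'ROWS' [FORCE]. ROWS is JSON, a list of rows, each a list of 3 entries, a list of its own where there are three numbers: the finger opening in mm, from 0 to 88.1, then the shift along the tool's x, y, z as a fraction of full scale, then the turn about the tool's z as a fraction of full scale. In form: [[jaw, [x, y, z], roll], ...]. A call has exactly 5 rows; each row shifts and turns the commanded pose from where the row before left it, along the tool's axes as they then stand; what a row does not reach is not made up. Full scale, the value 1, is 0.03 m for a shift and 6 degrees for a turn. A row lasts 1/8 s, in which the tool goes at most 62.5 mm and 10.7 degrees, less where a joint would pass 70% of its speed; a pose out of reach is approached as far as the arm can. A call with a number of a shift or a turn outside -1 to 1 is refused whole. A call with a gripper value outside its range is refused whole. The fingers move at their own pace and stop on an object; FORCE is the grip in N (left out, the last holds). Time passes only in rows, so rows that do not move let the fingers close, or fill a call up. It gives the time, the measured TCP pose, the force, the opening and the grip force at its end, in the units of the state.
- ctrl.get_obs(): the state, without advancing time (a new reading comes with each control period).
- grab_frame(name): name is "side" or "top"; returns the picture (384x512x3 uint8, red, green, blue); there is no depth.
- get_calibration(name): a dict with "mtx" (3x3 intrinsics, pixels), "D" ([k1, k2, p1, p2, k3] as OpenCV has them; the pictures are not rectified), "view" (4x4, takes a point from world to camera coordinates). Camera axes: x right, y up, looking along -z (the intrinsics and any distortion apply to the point x, -y, -z); pixel columns grow to the right and rows downward; lengths in m; the calibration is good to about 2 mm. A picture is of the moment at which its call begins. get_calibration takes no time and is no camera call.
- ctrl.sign_off(): hands the job in; it is judged then, once.
Trained networks look in the newest picture that a camera, given by its name, has taken for a name from the list of things; names that differ only in an ending like _2 or _b are one class to them, and where a whole thing is asked for, a point or a joint stands for the part that bears it (a point fixed in the world has none). Each returns a list of dicts, best first, with "score" (0 to 1); they miss things now and then, are a little off and sometimes report something else, mostly with a low value. They report only what shows in the picture. A call takes as long as a camera call.
- models.look_for(camera, name): "position" ([column, row] in pixels, amid what is visible of it).
- models.trace(camera, name): "mask" (384x512 bool, what is visible of it) and "position" ([column, row] in pixels, amid what is visible of it).
The state is a dict: "time": time; "joints": joint angles; "dq": joint speeds; "effort": joint torques, N m; "ee_pos": TCP position; "tool_rot": TCP orientation; "contact_force": force on the tool from outside, world axes, zero at the start; "moment": the same for the moment, N m; "gripper_width": finger opening in m; "gripper_force": force on a finger pad.
Only numpy, scipy, OpenCV 4.12 (cv2) and the standard library are available. Lean on these libraries where they do the work, as an engineer would, in place of code of your own. Each camera call takes 0.05 s, during which the arm holds its last target. There are 200 camera calls.

TASK

Sort the three drill-bit tubes into the bins by cap colour, each left standing upright on the bin's floor with its cap up: both red ones in the red bin, the blue one in the blue bin. Start with the red tube that stands upside down on its cap, and turn it over in two goes: lay it on its side on the bare ledge and let go, then take it afresh and stand it up. Do not let any tube topple or get flung, and leave the jug, the funnel and the dish where they are.

Things in the scene. Friction and masses are not known exactly. Their poses are not given: they have to be found in the camera images.
- red_tube_inverted: square drill-bit tube, a closed rigid box 32 x 32 x 110 mm, about 90 g: a red cap takes up the last 42 mm of its length, the rest is grey (a small red dot marks the grey foot end). Origin at the centre of the tube; its z axis runs along the tube towards the cap. It starts standing upside down, on its cap.
- blue_tube_lying: square drill-bit tube, a closed rigid box 32 x 32 x 110 mm, about 90 g: a blue cap takes up the last 42 mm of its length, the rest is grey (a small blue dot marks the grey foot end). Origin at the centre of the tube; its z axis runs along the tube towards the cap. It starts lying on one of its long sides on the ledge.
- red_tube_upright: square drill-bit tube, a closed rigid box 32 x 32 x 110 mm, about 90 g: a red cap takes up the last 42 mm of its length, the rest is grey (a small red dot marks the grey foot end). Origin at the centre of the tube; its z axis runs along the tube towards the cap. It starts standing on its foot, cap up.
- red_bin: Red open bin, fixed, 100 mm (its x) by 150 mm (its y), 30 mm tall, wall and floor 4 mm thick; origin at the centre of its underside, on the ledge, z up.
- blue_bin: Blue open bin, fixed, 100 mm (its x) by 150 mm (its y), 30 mm tall, wall and floor 4 mm thick; origin at the centre of its underside, on the ledge, z up.
- jug: green closed jug, 75 x 105 mm, 155 mm tall with its cap; origin at the centre of its underside. A bystander.
- funnel: orange plastic funnel standing mouth down, 112 mm across with a tab reaching 83 mm along its x, 135 mm tall; origin at the centre of its underside. A bystander.
- dish: white ceramic dish with a socket in it, 120 mm across, 40 mm tall with the socket; origin at the centre of its underside. A bystander.

How it is judged:
By the outcome, as a careful person would: the job done as asked, in the order asked, and still so for the second after the job is handed in, with the robot touching nothing.
It also fails if it takes over 72 s, if anything falls off the work surface, if the arm or the gripper's body presses on something with over 40 N, if the wrist force passes 120 N, or if a joint passes its speed limit or range.

## Working session

There is one attempt and no reset: what is moved stays moved. The work goes in short steps, Python scripts to look and compute and a shell command to move; the robot and the scene stay as the last step left them, time stands still between calls to the robot, and variables do not carry over. Pictures are saved under pics/ and viewed, at most 10 in all, crops included, and the job is handed in when it is done.

```bash
ls; mkdir -p pics; cat > h.py <<'E'
import numpy as np, cv2
from cell import ctrl, grab_frame, get_calibration, models
F=np.diag([1.,-1,-1])
def cal(n):
    c=get_calibration(n); V=np.array(c["view"]); R=F@V[:3,:3]; t=F@V[:3,3]
    return np.array(c["mtx"],float),np.array(c["D"],float),R,t
def proj(n,P):
    K,D,R,t=cal(n); return cv2.projectPoints(np.array(P,float).reshape(-1,1,3),cv2.Rodrigues(R)[0],t,K,D)[0][:,0]
def ray(n,px):
    K,D,R,t=cal(n); u=cv2.undistortPoints(np.array(px,float).reshape(-1,1,2),K,D)[:,0]
    d=np.c_[u,np.ones(len(u))]@R; return -R.T@t, d/np.linalg.norm(d,axis=1)[:,None]
def atz(n,px,z):
    o,d=ray(n,px); return o+d*((z-o[2])/d[:,2])[:,None]
E
python3 - <<'E'
from h import *
o=ctrl.get_obs(); print(o["tool_rot"],o["time"])
for n in("side","top"):
    im=grab_frame(n); cv2.imwrite(f"pics/{n}0.png",cv2.resize(im[:,:,::-1],None,fx=1.5,fy=1.5))
    print(n,ray(n,[[256,192]]))
    for k in "red_tube_inverted blue_tube_lying red_tube_upright red_bin blue_bin jug funnel dish".split():
        for r in models.trace(n,k)[:3]:
            if r["score"]>.3: 
                m=r["mask"].astype(np.uint8); print(n,k,round(r["score"],2),np.round(r["position"]),cv2.boundingRect(m),m.sum())
E
```

```text
pics
[[ 9.25357781e-01  3.79094866e-01 -2.44709099e-04]
 [ 3.79094818e-01 -9.25356754e-01  1.41326567e-03]
 [ 3.09318542e-04 -1.40054434e-03 -9.99998971e-01]] 0.0
side (array([ 0.27877151, -1.15603501,  0.90330876]), array([[ 0.19248068,  0.79233316, -0.57892949]]))
side red_tube_inverted 0.65 [278. 194.] (275, 179, 12, 32) 325
side blue_tube_lying 0.92 [211. 176.] (200, 167, 28, 17) 293
side red_tube_upright 0.63 [226. 233.] (219, 215, 15, 37) 454
side red_bin 0.61 [298. 245.] (280, 223, 44, 45) 1475
side red_bin 0.46 [262. 339.] (239, 308, 50, 55) 1754
side blue_bin 0.63 [266. 166.] (250, 150, 29, 29) 720
side jug 0.6 [218. 128.] (207, 104, 21, 43) 692
side funnel 0.61 [260. 340.] (239, 310, 49, 53) 1678
top (array([ 0.444428  , -0.01881838,  1.77277229]), array([[ 0.08797461, -0.01091393, -0.99606293]]))
top red_tube_inverted 0.64 [255. 182.] (250, 175, 11, 13) 94
top blue_tube_lying 0.68 [193. 233.] (185, 218, 16, 28) 237
top blue_tube_lying 0.53 [294. 241.] (289, 234, 11, 11) 104
top blue_tube_lying 0.42 [188. 181.] (164, 163, 44, 33) 1053
top red_tube_upright 0.41 [292. 241.] (289, 235, 12, 10) 102
top red_bin 0.88 [308. 185.] (289, 168, 40, 30) 1001
top blue_bin 0.86 [186. 182.] (165, 162, 43, 33) 1049
top jug 0.6 [114. 213.] (95, 203, 38, 22) 733
top jug 0.36 [196. 227.] (185, 217, 15, 27) 244
top funnel 0.69 [383. 236.] (370, 218, 29, 31) 631
top dish 0.86 [362. 184.] (345, 168, 30, 31) 724
```

View pics/side0.png

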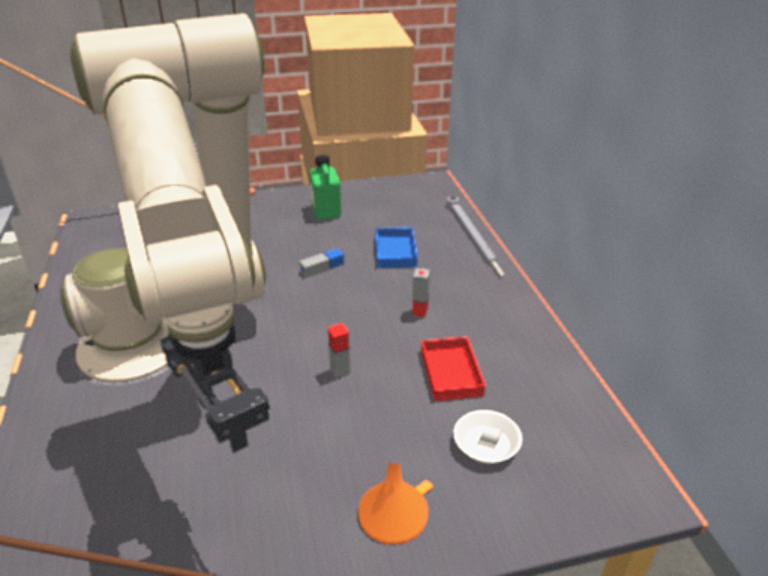

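View pics/top0.png

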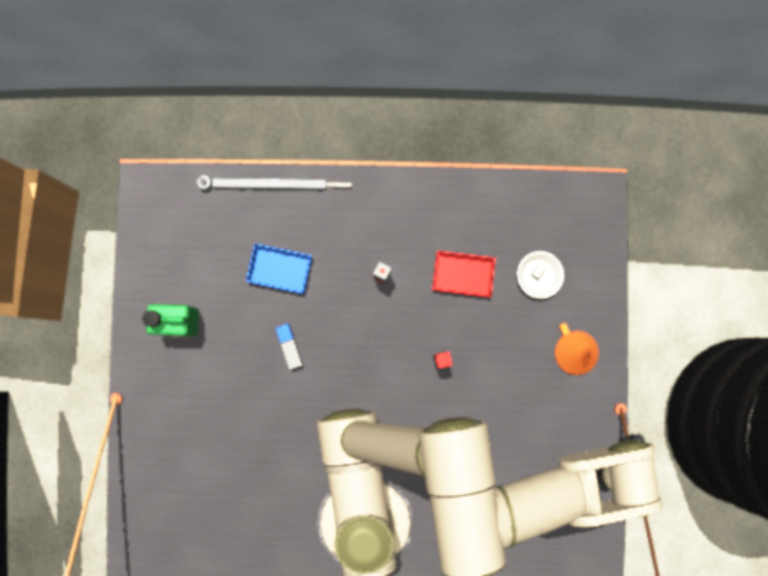

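```bash
cat > fit.py <<'E'
from h import *
from scipy.optimize import minimize
from itertools import product
def boxpts(p,yaw,dim): # p = centre of underside, dims
    c,s=np.cos(yaw),np.sin(yaw); x,y,z=dim
    B=np.array([[a*x/2,b*y/2,k*z] for a,b,k in product((-1,1),(-1,1),(0,1))])
    return B@np.array([[c,s,0],[-s,c,0],[0,0,1]])+p
S=4
def sil(n,P):
    m=np.zeros((384*S,512*S),np.uint8); h=cv2.convexHull(((proj(n,P)+.5)*S-.5).astype(np.float32))
    cv2.fillConvexPoly(m,np.round(h).astype(np.int32),1); return m>0
def fit(masks,dim,p0,fixz=None):
    M={n:cv2.resize(m.astype(np.uint8),None,fx=S,fy=S,interpolation=0)>0 for n,m in masks.items()}
    def cost(v):
        z=v[2] if fixz is None else fixz
        P=boxpts([v[0],v[1],z],v[3],dim); c=0
        for n in M:
            s=sil(n,P); c+=1-(s&M[n]).sum()/(s|M[n]).sum()
        return c
    best=None
    for y in np.radians([0,22,45,67,90,112,135,157] if dim[0]!=dim[1] else [0,22,45,67]):
        r=minimize(cost,[*p0,0,y],method="Nelder-Mead",options=dict(initial_simplex=np.array([[*p0,0,y]]+[[*(np.array([*p0,0,y])+d)] for d in np.diag([.01,.01,.01,.3])]),maxiter=150))
        if best is None or r.fun<best.fun: best=r
    return best
E
python3 - <<'E'
from fit import *
T="red_tube_inverted",(.032,.032,.11)
items=[T,("red_tube_upright",(.032,.032,.11)),("blue_tube_lying",(.032,.11,.032)),("red_bin",(.1,.15,.03)),("blue_bin",(.1,.15,.03))]
g={}
for n in("side","top"): g[n]=grab_frame(n)
exp={"red_tube_inverted":[255,182],"red_tube_upright":[294,241],"blue_tube_lying":[193,231],"red_bin":[308,183],"blue_bin":[186,180]}
for k,d in items:
    p=atz("top",exp[k],d[2]/2)[0]; ms={}
    for n in("side","top"):
        q=proj(n,[p])[0]; L=models.trace(n,k)+(models.trace(n,"red_tube_inverted") if k=="red_tube_upright" else [])
        L=[r for r in L if np.hypot(*(np.array(r["position"])-q))<12]
        if L: ms[n]=L[0]["mask"]; print(k,n,L[0]["position"],q.round(1),L[0]["mask"].sum())
    r=fit(ms,d,p[:2]); print(k,list(ms),round(r.fun,3),r.x[:3].round(4),np.degrees(r.x[3]).round(1))
    np.save(k+".npy",r.x)
# vis
V=cv2.resize(g["top"][:,:,::-1],None,fx=4,fy=4,interpolation=2)
W=cv2.resize(g["side"][:,:,::-1],None,fx=4,fy=4,interpolation=2)
for k,d in items:
    x=np.load(k+".npy")
    for n,I in(("top",V),("side",W)):
        q=(proj(n,boxpts(x[:3],x[3],d))+.5)*4-.5
        cv2.polylines(I,[np.round(cv2.convexHull(q.astype(np.float32))).astype(np.int32)],True,(0,255,0),1)
cv2.imwrite("pics/fit.png",np.vstack([V[600:1100,600:1400],]))
cv2.imwrite("pics/fits.png",W[570:1100,760:1400])
E
```

```text
red_tube_inverted side [279.7, 193.2] [279.8 195.5] 317
red_tube_inverted top [256.0, 181.3] [255. 182.] 103
red_tube_inverted ['side', 'top'] 0.24 [ 0.6353 -0.0327  0.0031] 65.4
red_tube_upright side [225.2, 233.5] [223.4 234. ] 428
red_tube_upright top [295.2, 244.1] [294. 241.] 82
red_tube_upright ['side', 'top'] 0.364 [ 4.222e-01 -1.815e-01  4.000e-04] 5.3
blue_tube_lying side [213.7, 175.3] [213.8 175.3] 360
blue_tube_lying top [195.3, 228.8] [193. 231.] 284
blue_tube_lying ['side', 'top'] 0.176 [0.4486 0.2007 0.0033] 108.4
red_bin side [298.5, 246.1] [299.5 244.3] 1424
red_bin top [303.1, 182.0] [308. 183.] 969
red_bin ['side', 'top'] 0.134 [ 6.418e-01 -2.399e-01  6.000e-04] -5.4
blue_bin side [267.2, 165.9] [262.3 164.7] 662
blue_bin top [185.4, 181.0] [186. 180.] 1063
blue_bin ['side', 'top'] 0.125 [0.6458 0.2325 0.0034] -11.1
```

View pics/fit.png

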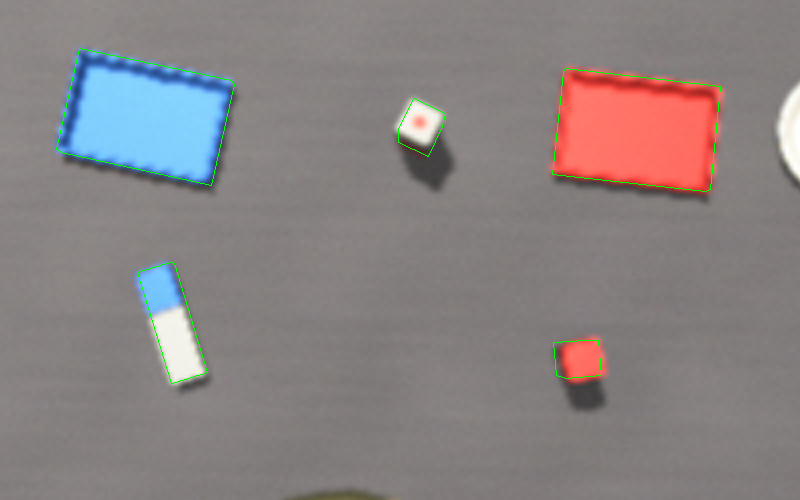

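View pics/fits.png

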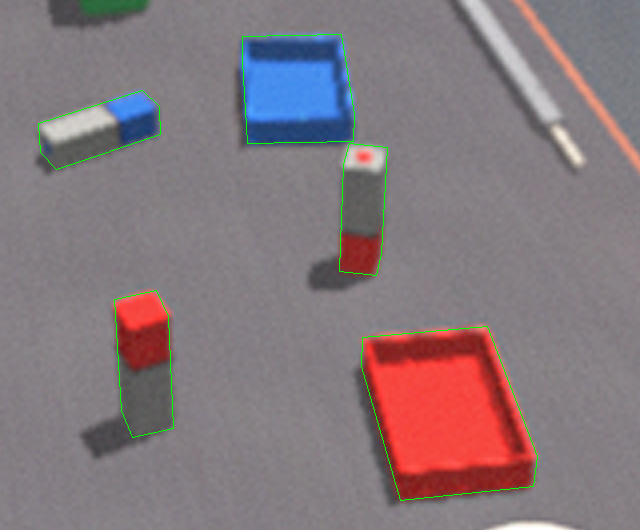

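```bash
cat >> h.py <<'E'
def st():
    o=ctrl.get_obs(); R=np.array(o["tool_rot"]); p=np.array(o["ee_pos"])
    print("t",round(o["time"],2),"p",p.round(4),"yaw",np.degrees(np.arctan2(R[1,0],R[0,0])).round(2),"F",np.round(o["contact_force"],1),"w",round(o["gripper_width"]*1e3,1),"gf",np.round(o["gripper_force"],1))
    return p,R
def go(x,y,z,yaw=None):
    p,R=st(); d=np.array([x,y,z])-p
    if yaw is not None:
        a=np.radians(yaw); now=np.degrees(np.arctan2(R[1,0],R[0,0])); r=(now-yaw+180)%360-180
        R=np.array([[np.cos(a),np.sin(a),0],[np.sin(a),-np.cos(a),0],[0,0,-1]]); print("roll units",round(r/6,2))
    print("tool shift units (after roll)",(R.T@d/.03).round(2))
E
python3 - <<'E'
from h import *
im=grab_frame("top").astype(int); r,g,b=im[...,0],im[...,1],im[...,2]
for (c,R,f) in(([255,181],9,lambda:(im.min(2)>150)),([295,240],9,lambda:(r>180)&(g<130))):
    m=np.zeros(r.shape,np.uint8); m[c[1]-R:c[1]+R,c[0]-R:c[0]+R]=f()[c[1]-R:c[1]+R,c[0]-R:c[0]+R]
    if c[0]==255:
        k=(r>150)&(g>90); m[c[1]-R:c[1]+R,c[0]-R:c[0]+R]=k[c[1]-R:c[1]+R,c[0]-R:c[0]+R]
    p=np.argwhere(m)[:,::-1]; print(len(p),p.mean(0),cv2.minAreaRect(p.astype(np.float32)),atz("top",[p.mean(0)],.11))
u=np.array([.416,.909]); q=np.array([.6353,-.0327])-.006*u
go(*q,.16,65.4)
E
```

```text
104 [254.28846154 179.57692308] ((254.40000915527344, 179.70001220703125), (10.28591251373291, 9.838699340820312), 26.56505012512207) [[ 0.63654405 -0.02999195  0.11      ]]
97 [295.72164948 239.36082474] ((295.4706115722656, 239.3823699951172), (9.701424598693848, 9.943960189819336), 75.96376037597656) [[ 0.42234497 -0.18370637  0.11      ]]
t 1.65 p [ 0.2085 -0.5089  0.2387] yaw 22.28 F [0.4 0.3 0.5] w 87.9 gf 0.0
roll units -7.19
tool shift units (after roll) [20.16  6.33  2.62]
```

```bash
python3 -m crank '[[60,[0,0,0],-0.9],[60,[0,0,0],-0.9],[60,[0,0,0],-0.9],[60,[0,0,0],-0.9],[60,[0,0,0],-0.9]]' 10
python3 -m crank '[[60,[0,0,0],-0.9],[60,[0,0,0],-0.9],[60,[0,0,0],-0.75],[60,[0.9,0.3,0],0],[60,[0.9,0.3,0],0]]'
python3 -m crank '[[60,[0.9,0.3,0.1],0],[60,[0.9,0.3,0.1],0],[60,[0.9,0.3,0.1],0],[60,[0.9,0.3,0.1],0],[60,[0.9,0.3,0.1],0]]'
python3 -m crank '[[60,[0.9,0.3,0.1],0],[60,[0.9,0.3,0.1],0],[60,[0.9,0.3,0.1],0],[60,[0.9,0.3,0.1],0],[60,[0.9,0.3,0.1],0]]'
python3 -m crank '[[60,[0.9,0.3,0.1],0],[60,[0.9,0.3,0.1],0],[60,[0.9,0.3,0.1],0],[60,[0.9,0.3,0.1],0],[60,[0.9,0.3,0.1],0]]'
python3 - <<'E'
from h import *
u=np.array([.42,.907]); q=np.array([.6358,-.0315])-.006*u
go(*q,.066,65)
E
```

```text
time: 2.28
ee_pos: [0.2085, -0.5089, 0.2387]
tool_rot: [[0.65, 0.76, -0.0], [0.76, -0.65, 0.0], [0.0, -0.0, -1.0]]
contact_force: [-0.3, -0.0, 0.3]
gripper_width: 0.0598
gripper_force: 0.0
time: 2.9
ee_pos: [0.2482, -0.4675, 0.2387]
tool_rot: [[0.43, 0.903, 0.0], [0.903, -0.43, 0.0], [0.0, -0.0, -1.0]]
contact_force: [0.3, 0.1, 0.4]
gripper_width: 0.0602
gripper_force: 0.0
time: 3.52
ee_pos: [0.3471, -0.3646, 0.2237]
tool_rot: [[0.429, 0.903, 0.0], [0.903, -0.429, -0.0], [-0.0, 0.0, -1.0]]
contact_force: [0.1, -1.1, -0.2]
gripper_width: 0.0599
gripper_force: 0.0
time: 4.15
ee_pos: [0.4458, -0.262, 0.2087]
tool_rot: [[0.429, 0.903, 0.0], [0.903, -0.429, -0.0], [-0.0, 0.0, -1.0]]
contact_force: [-0.5, -0.1, 0.3]
gripper_width: 0.0596
gripper_force: 0.0
time: 4.78
ee_pos: [0.5443, -0.1594, 0.1937]
tool_rot: [[0.429, 0.903, 0.0], [0.903, -0.429, -0.0], [-0.0, 0.0, -1.0]]
contact_force: [-0.0, -0.3, 0.5]
gripper_width: 0.0599
gripper_force: 0.0
t 4.78 p [ 0.5443 -0.1594  0.1937] yaw 64.58 F [-0.  -0.3  0.5] w 59.9 gf 0.0
roll units -0.07
tool shift units (after roll) [4.95 0.96 4.26]
```

```bash
python3 -m crank '[[60,[0.99,0.19,0.1],0],[60,[0.99,0.19,0.1],0],[60,[0.99,0.19,0.1],0],[60,[0.99,0.19,0.1],0],[60,[0.99,0.19,0.1],0]]'
python3 -m crank '[[60,[0,0,0.8],0],[60,[0,0,0.8],0],[60,[0,0,0.8],0],[60,[0,0,0.8],0],[60,[0,0,0.56],0]]'
python3 -m crank '[[28,[0,0,0],0],[28,[0,0,0],0],[28,[0,0,0],0],[28,[0,0,0],0],[28,[0,0,0],0]]' 15
python3 - <<'E'
from h import *
go(.6333,-.0369,.066)
im=grab_frame("side"); cv2.imwrite("pics/g1.png",cv2.resize(im[90:290,150:400,::-1],None,fx=3,fy=3))
E
```

```text
time: 5.4
ee_pos: [0.6338, -0.0373, 0.1786]
tool_rot: [[0.429, 0.903, -0.0], [0.903, -0.429, -0.0], [-0.0, -0.0, -1.0]]
contact_force: [-0.5, 0.1, -0.7]
gripper_width: 0.0601
gripper_force: 0.0
time: 6.02
ee_pos: [0.633, -0.0381, 0.0648]
tool_rot: [[0.429, 0.903, -0.001], [0.903, -0.429, 0.0], [-0.0, -0.001, -1.0]]
contact_force: [-0.6, -0.1, 0.2]
gripper_width: 0.0602
gripper_force: 0.0
time: 6.65
ee_pos: [0.6336, -0.0383, 0.0668]
tool_rot: [[0.429, 0.903, 0.002], [0.903, -0.429, -0.0], [0.0, 0.002, -1.0]]
contact_force: [-0.5, 0.8, 5.0]
gripper_width: 0.0321
gripper_force: 15.0
t 6.65 p [ 0.6336 -0.0383  0.0668] yaw 64.58 F [-0.5  0.8  5. ] w 32.1 gf 15.0
tool shift units (after roll) [ 0.04 -0.03  0.03]
```

View pics/g1.png

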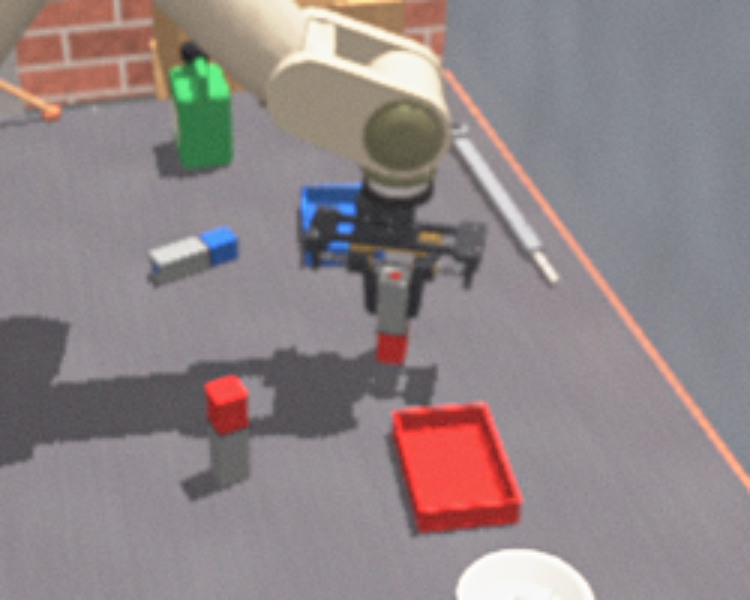

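```bash
python3 -m crank '[[28,[0,0,-0.3],0],[28,[0,0,-0.4],0],[28,[-0.3,-0.5,0],0],[28,[-0.35,-0.7,0],0],[28,[-0.35,-0.7,0],0]]'
python3 -m crank '[[28,[-0.35,-0.6,0],0],[28,[-0.35,-0.5,0],0],[28,[0,0,0.35],0],[28,[0,0,0.25],0],[28,[0,0,0],0]]'
python3 -m crank '[[28,[0,0,0.05],0],[28,[0,0,0.05],0],[28,[0,0,0],0],[28,[0,0,0],0],[28,[0,0,0],0]]' 5
python3 - <<'E'
from h import *
st()
E
```

```text
time: 7.32
ee_pos: [0.5682, -0.0408, 0.0875]
tool_rot: [[0.429, 0.903, 0.0], [0.903, -0.429, -0.0], [0.0, 0.0, -1.0]]
contact_force: [-0.6, 0.3, -0.3]
gripper_width: 0.0318
gripper_force: 15.0
time: 7.95
ee_pos: [0.5303, -0.0455, 0.0681]
tool_rot: [[0.429, 0.903, -0.001], [0.903, -0.429, 0.0], [-0.0, -0.001, -1.0]]
contact_force: [0.4, 0.1, -0.9]
gripper_width: 0.0321
gripper_force: 15.0
time: 8.57
ee_pos: [0.5304, -0.0457, 0.0664]
tool_rot: [[0.429, 0.903, 0.001], [0.903, -0.429, -0.0], [0.0, 0.001, -1.0]]
contact_force: [1.3, 0.1, 5.2]
gripper_width: 0.0317
gripper_force: 5.0
t 8.57 p [ 0.5304 -0.0457  0.0664] yaw 64.57 F [1.3 0.1 5.2] w 31.7 gf 5.0
```

```bash
python3 -m crank '[[28,[0.25,0,-0.03],0],[28,[0.25,0,-0.03],0],[28,[0.25,0,0],0],[28,[0.25,0,0],0],[28,[0.25,0,0.05],0]]' 4
python3 -m crank '[[28,[0.25,0,0.05],0],[28,[0.24,0,0.09],0],[28,[0.24,0,0.09],0],[28,[0,0,0],0],[28,[0,0,0],0]]'
python3 - <<'E'
from h import *
st()
im=grab_frame("side"); cv2.imwrite("pics/g2.png",cv2.resize(im[110:240,170:350,::-1],None,fx=4,fy=4))
E
```

```text
time: 9.2
ee_pos: [0.5462, -0.011, 0.0661]
tool_rot: [[0.429, 0.903, -0.001], [0.903, -0.429, 0.0], [0.0, -0.001, -1.0]]
contact_force: [-0.3, -1.0, 1.6]
gripper_width: 0.0324
gripper_force: 4.0
time: 9.82
ee_pos: [0.5554, 0.008, 0.0592]
tool_rot: [[0.429, 0.903, -0.001], [0.903, -0.429, 0.0], [-0.0, -0.001, -1.0]]
contact_force: [0.2, -0.3, -1.8]
gripper_width: 0.0322
gripper_force: 4.0
t 9.82 p [0.5554 0.008  0.0592] yaw 64.57 F [ 0.2 -0.3 -1.8] w 32.2 gf 4.0
```

View pics/g2.png

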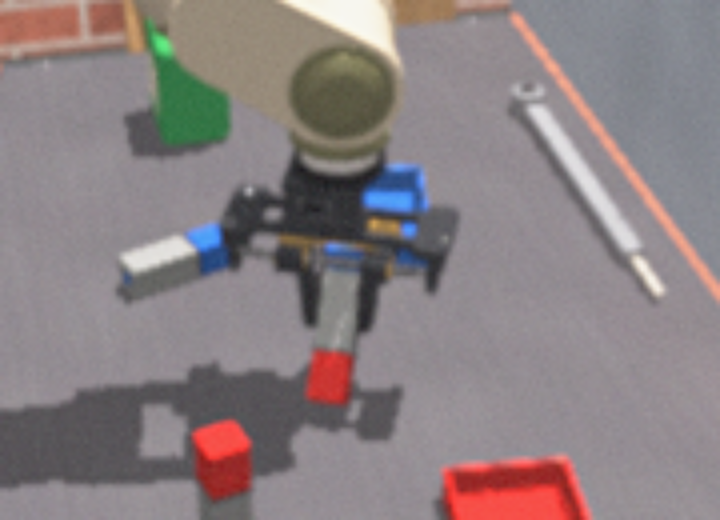

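```bash
python3 -m crank '[[28,[0.22,0,0.13],0],[28,[0.22,0,0.13],0],[28,[0.2,0,0.16],0],[28,[0.2,0,0.17],0],[28,[0.17,0,0.2],0]]' 4
python3 -m crank '[[28,[0.16,0,0.2],0],[28,[0.13,0,0.22],0],[28,[0.12,0,0.22],0],[28,[0.09,0,0.23],0],[28,[0,0,0],0]]'
python3 - <<'E'
from h import *
st()
im=grab_frame("side"); cv2.imwrite("pics/g3.png",cv2.resize(im[110:240,170:350,::-1],None,fx=4,fy=4))
E
```

```text
time: 10.5
ee_pos: [0.5687, 0.0358, 0.0352]
tool_rot: [[0.429, 0.903, -0.0], [0.903, -0.429, 0.0], [0.0, -0.0, -1.0]]
contact_force: [-0.3, 0.2, -0.0]
gripper_width: 0.0316
gripper_force: 4.0
time: 11.12
ee_pos: [0.5749, 0.0491, 0.0091]
tool_rot: [[0.429, 0.903, -0.001], [0.903, -0.429, 0.0], [-0.0, -0.001, -1.0]]
contact_force: [0.3, 0.0, -1.7]
gripper_width: 0.0323
gripper_force: 4.0
t 11.12 p [0.5749 0.0491 0.0091] yaw 64.58 F [ 0.3  0.  -1.7] w 32.3 gf 4.0
```

View pics/g3.png

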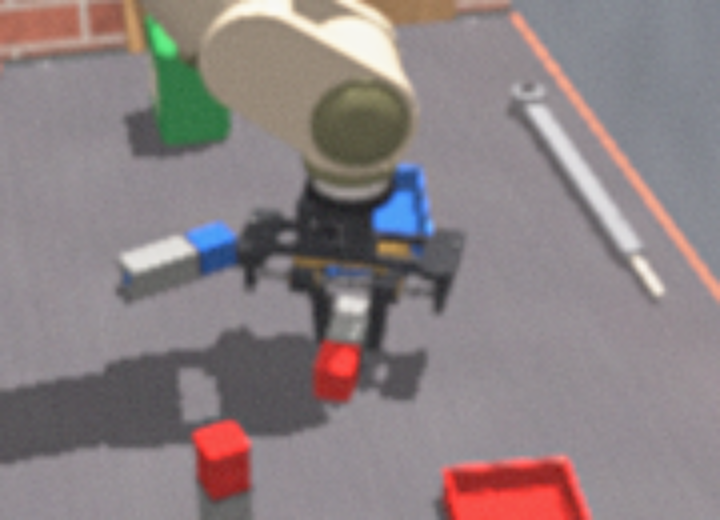

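```bash
python3 -m crank '[[28,[0.05,0,0.1],0],[28,[0.03,0,0.1],0],[28,[0,0,0],0],[28,[0,0,0],0],[28,[0,0,0],0]]' 3
python3 - <<'E'
from h import *
st()
E
python3 -m crank '[[34,[0,0,0],0],[38,[0,0,0],0],[46,[0,0,0],0],[54,[0,0,0],0],[60,[0,0,0],0]]'
python3 -m crank '[[60,[0,0,-0.5],0],[60,[0,0,-1],0],[60,[0,0,-1],0],[60,[0,0,-1],0],[60,[0,0,-1],0]]'
python3 - <<'E'
from fit import *
st()
ms={}
for n in("side","top"):
    im=grab_frame(n); cv2.imwrite(f"pics/l_{n}.png",im[:,:,::-1])
    q=proj(n,[[.557,.01,.016]])[0]
    for k in("red_tube_inverted","blue_tube_lying"):
      for r in models.trace(n,k): 
        print(n,k,q.round(),r["score"],r["position"],r["mask"].sum())
        if np.hypot(*(np.array(r["position"])-q))<15 and n not in ms: ms[n]=r["mask"]
if ms:
    r=fit(ms,(.11,.032,.032),[.557,.01]); print(list(ms),r.fun,r.x,np.degrees(r.x[3]))
    im=cv2.resize(cv2.imread("pics/l_side.png"),None,fx=4,fy=4)
    q=(proj("side",boxpts(r.x[:3],r.x[3],(.11,.032,.032)))+.5)*4
    cv2.polylines(im,[np.round(cv2.convexHull(q.astype(np.float32))).astype(np.int32)],True,(0,255,0),1)
    cv2.imwrite("pics/l1.png",im[440:960,800:1400])
E
```

```text
time: 11.8
ee_pos: [0.5761, 0.0511, 0.0035]
tool_rot: [[0.429, 0.903, 0.0], [0.903, -0.429, 0.0], [0.0, 0.0, -1.0]]
contact_force: [0.3, -0.4, 0.0]
gripper_width: 0.0318
gripper_force: 3.0
t 11.8 p [0.5761 0.0511 0.0035] yaw 64.58 F [ 0.3 -0.4  0. ] w 31.8 gf 3.0
time: 12.42
ee_pos: [0.576, 0.0511, 0.0035]
tool_rot: [[0.429, 0.903, -0.0], [0.903, -0.429, -0.0], [-0.0, 0.0, -1.0]]
contact_force: [0.3, -0.6, -0.2]
gripper_width: 0.0593
gripper_force: 0.0
time: 13.05
ee_pos: [0.5759, 0.0512, 0.1407]
tool_rot: [[0.429, 0.903, 0.001], [0.903, -0.429, -0.0], [0.0, 0.001, -1.0]]
contact_force: [-0.0, -0.3, 0.0]
gripper_width: 0.0601
gripper_force: 0.0
t 13.05 p [0.5759 0.0512 0.1407] yaw 64.58 F [-0.  -0.3  0. ] w 60.1 gf 0.0
side red_tube_inverted [255. 201.] 0.58 [255.2, 197.9] 230
side blue_tube_lying [255. 201.] 0.82 [212.1, 176.7] 346
top red_tube_inverted [243. 203.] 0.42 [248.8, 205.2] 52
top blue_tube_lying [243. 203.] 0.83 [194.7, 228.1] 237
['side', 'top'] 1.0238095457038487 [0.56246614 0.01600972 0.00926837 1.18617379] 67.96275184089612
```

View pics/l1.png

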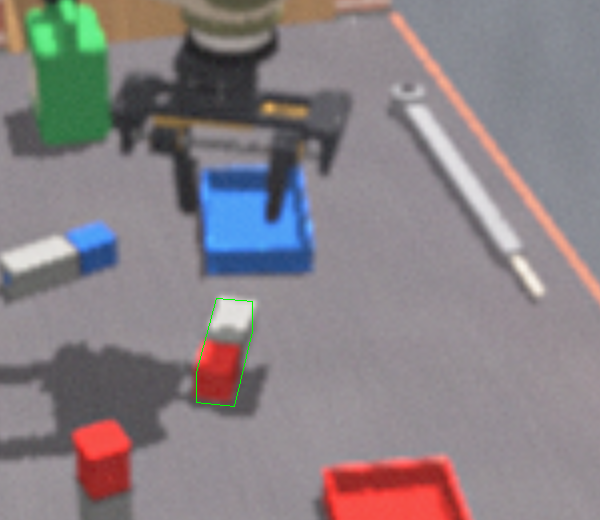

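```bash
python3 - <<'E'
from fit import *
a=atz("side",[[253.6,210.3]],0)[0][:2]; b=atz("side",[[258.7,184.6]],.032)[0][:2]
u=np.array([.429,.903]); print(a,b,b-a,np.linalg.norm(b-a)); 
m=models.trace("side","red_tube_inverted")[0]["mask"]
from scipy.optimize import minimize
M=cv2.resize(m.astype(np.uint8),None,fx=4,fy=4,interpolation=0)>0
def c(v):
    s=sil("side",boxpts([v[0],v[1],0],np.radians(64.6),(.11,.032,.032))); return 1-(s&M).sum()/(s|M).sum()
r=minimize(c,[.5625,.02],method="Nelder-Mead",options=dict(initial_simplex=[[.5625,.02],[.57,.02],[.5625,.03]])); print(r.fun,r.x)
for cen in((a+b)/2,r.x): print(cen,"along",(np.array([.576,.0511])-cen)@u,"perp",(np.array([.576,.0511])-cen)@np.array([.903,-.429]))
E
```

```text
[ 0.54587242 -0.02248786] [0.58851941 0.07850049] [0.04264699 0.10098835] 0.10962396089571837
0.20621225194132875 [0.56789062 0.02984375]
[0.56719592 0.02800632] along 0.024630545777992695 perp -0.001957102047320232
[0.56789062 0.02984375] along 0.022673315625000034 perp -0.0017961656249999216
```

```bash
python3 -m crank '[[60,[-0.7,0,0.6],0],[60,[-0.7,0,0.9],0],[60,[-0.73,0,0.9],0],[60,[0,0,0.9],0],[60,[0,0,0.8],0]]' 3
python3 -m crank '[[60,[0,0,0.47],0],[28,[0,0,0],0],[28,[0,0,0],0],[28,[0,0,0],0],[28,[0,0,0],0]]'
python3 - <<'E'
from h import *
st()
E
python3 -m crank '[[28,[0.09,0,-0.26],0],[28,[0.09,0,-0.26],0],[28,[0.13,0,-0.24],0],[28,[0.13,0,-0.24],0],[28,[0.17,0,-0.22],0]]' 3
python3 - <<'E'
from h import *
st()
im=grab_frame("side"); cv2.imwrite("pics/s1.png",cv2.resize(im[110:240,170:350,::-1],None,fx=4,fy=4))
E
```

```text
time: 14.02
ee_pos: [0.5479, -0.0068, 0.0138]
tool_rot: [[0.43, 0.903, -0.002], [0.903, -0.43, 0.0], [-0.0, -0.002, -1.0]]
contact_force: [-0.3, -0.2, 0.7]
gripper_width: 0.06
gripper_force: 0.0
time: 14.65
ee_pos: [0.5486, -0.0066, 0.0014]
tool_rot: [[0.429, 0.903, -0.0], [0.903, -0.429, 0.0], [0.0, -0.0, -1.0]]
contact_force: [-0.5, -0.3, -0.2]
gripper_width: 0.0323
gripper_force: 3.0
t 14.65 p [ 0.5486 -0.0066  0.0014] yaw 64.58 F [-0.5 -0.3 -0.2] w 32.3 gf 3.0
time: 15.28
ee_pos: [0.5566, 0.0102, 0.0386]
tool_rot: [[0.429, 0.903, 0.0], [0.903, -0.429, -0.0], [0.0, 0.0, -1.0]]
contact_force: [0.1, 0.5, -0.2]
gripper_width: 0.0322
gripper_force: 3.0
t 15.28 p [0.5566 0.0102 0.0386] yaw 64.58 F [ 0.1  0.5 -0.2] w 32.2 gf 3.0
```

View pics/s1.png

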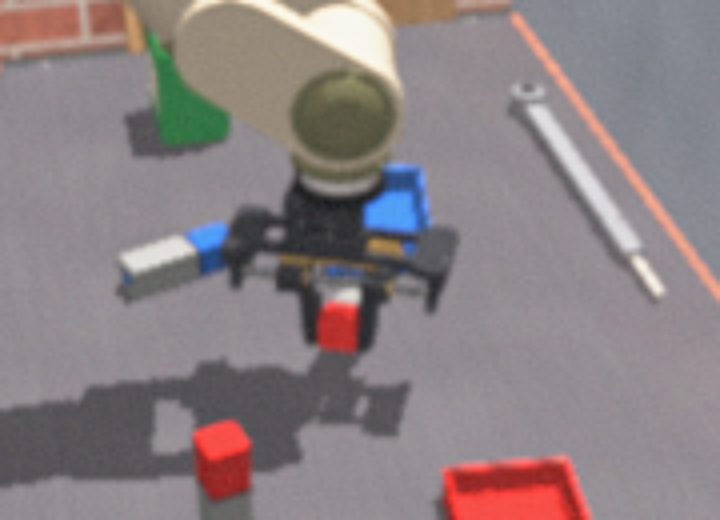

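```bash
python3 -m crank '[[28,[0.17,0,-0.22],0],[28,[0.2,0,-0.18],0],[28,[0.2,0,-0.18],0],[28,[0.23,0,-0.14],0],[28,[0.23,0,-0.14],0]]' 3
python3 -m crank '[[28,[0.25,0,-0.1],0],[28,[0.25,0,-0.1],0],[28,[0.27,0,-0.05],0],[28,[0.27,0,-0.05],0],[28,[0.27,0,0],0]]'
python3 -m crank '[[28,[0.27,0,0],0],[28,[0.27,0,0.04],0],[28,[0.24,0,0.06],0],[28,[0,0,0],0],[28,[0,0,0],0]]'
python3 - <<'E'
from h import *
st()
im=grab_frame("side"); cv2.imwrite("pics/s2.png",cv2.resize(im[110:240,170:350,::-1],None,fx=4,fy=4))
E
```

```text
time: 15.95
ee_pos: [0.5699, 0.0383, 0.0641]
tool_rot: [[0.429, 0.903, -0.0], [0.903, -0.429, 0.0], [-0.0, -0.0, -1.0]]
contact_force: [0.9, 0.0, -0.5]
gripper_width: 0.0321
gripper_force: 3.0
time: 16.58
ee_pos: [0.5869, 0.0738, 0.073]
tool_rot: [[0.429, 0.903, 0.0], [0.903, -0.429, -0.0], [-0.0, 0.0, -1.0]]
contact_force: [0.1, -0.8, 0.6]
gripper_width: 0.032
gripper_force: 3.0
time: 17.2
ee_pos: [0.5965, 0.0946, 0.0695]
tool_rot: [[0.429, 0.903, -0.0], [0.903, -0.429, 0.0], [0.0, -0.0, -1.0]]
contact_force: [0.1, 0.5, -0.7]
gripper_width: 0.0319
gripper_force: 3.0
t 17.2 p [0.5965 0.0946 0.0695] yaw 64.57 F [ 0.1  0.5 -0.7] w 31.9 gf 3.0
```

View pics/s2.png

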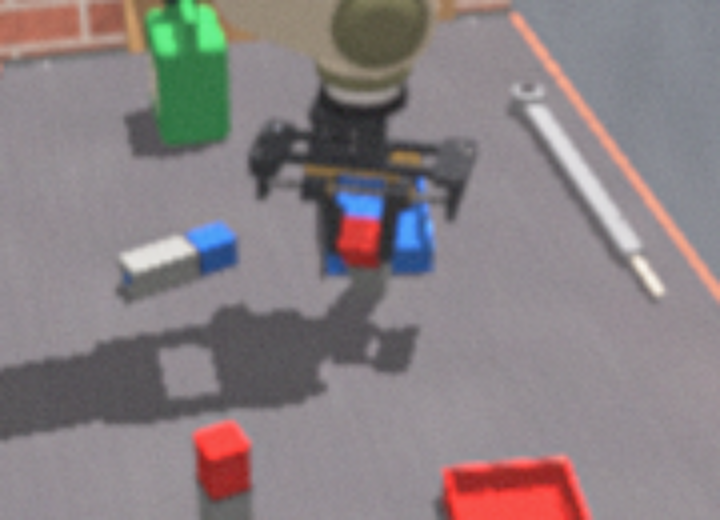

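```bash
python3 - <<'E'
from fit import *
p,R=st(); gp=p+[0,0,.019]; u=np.array([.429,.903,0]); v=np.array([.903,-.429,0]); Z=np.array([0,0,1.])
im=grab_frame("side"); hsv=cv2.cvtColor(im,cv2.COLOR_RGB2HSV)
q0=proj("side",[gp])[0]; print(q0)
m=((hsv[...,0]<10)|(hsv[...,0]>170))&(hsv[...,1]>120)
ys,xs=np.nonzero(m[130:185,240:290]); print("red bbox",xs.min()+240,xs.max()+240,ys.min()+130,ys.max()+130,len(xs))
for th in range(0,91,10):   # th tilt: 0 horizontal cap toward -u, 90 upright
    t=np.radians(th); a=-u*np.cos(t)+Z*np.sin(t); n=u*np.sin(t)+Z*np.cos(t)
    # grasp at +37 along a from centre, +5 along n ; cap from 13 to 55
    c=gp-a*.037-n*.005
    def bx(l,h): return proj("side",[c+a*k+n*i+v*j for k in(l,h) for i in(-.016,.016) for j in(-.016,.016)])
    cap=bx(.013,.055); foot=bx(-.055,.013)
    print(th,"cap",cap.min(0).round(),cap.max(0).round(),"body",foot.min(0).round(),foot.max(0).round(),"foot z",(c-a*.055)[2].round(3))
q=proj("side",[gp+Z*k for k in np.arange(.03,-.1,-.01)])
for a in q: x,y=np.round(a).astype(int); print(a.round(),im[y,x-5:x+6:5].tolist())
E
```

```text
t 17.25 p [0.5964 0.0946 0.0695] yaw 64.57 F [0.1 0.2 0. ] w 32.0 gf 3.0
[259.87840903 168.54751917]
red bbox 254 265 164 176 119
0 cap [254. 162.] [266. 177.] body [257. 152.] [269. 171.] foot z 0.084
10 cap [254. 163.] [266. 177.] body [257. 156.] [269. 172.] foot z 0.068
20 cap [254. 164.] [266. 176.] body [256. 160.] [269. 173.] foot z 0.052
30 cap [254. 165.] [266. 175.] body [256. 164.] [269. 175.] foot z 0.038
40 cap [254. 164.] [266. 176.] body [256. 166.] [268. 178.] foot z 0.026
50 cap [254. 163.] [266. 177.] body [255. 167.] [268. 182.] foot z 0.015
60 cap [254. 163.] [265. 177.] body [255. 169.] [267. 186.] foot z 0.006
70 cap [254. 162.] [265. 178.] body [255. 170.] [266. 189.] foot z 0.0
80 cap [254. 162.] [265. 178.] body [254. 171.] [265. 192.] foot z -0.003
90 cap [254. 162.] [265. 178.] body [254. 172.] [265. 194.] foot z -0.003
[260. 161.] [[59, 93, 160], [78, 164, 246], [67, 109, 187]]
[260. 164.] [[106, 51, 58], [191, 112, 189], [66, 65, 105]]
[260. 166.] [[146, 53, 51], [215, 60, 52], [101, 48, 47]]
[260. 169.] [[181, 54, 55], [214, 61, 57], [74, 41, 43]]
[260. 171.] [[200, 57, 52], [226, 62, 54], [57, 48, 50]]
[260. 173.] [[109, 41, 49], [147, 40, 40], [55, 43, 49]]
[260. 176.] [[53, 74, 122], [114, 61, 57], [88, 78, 76]]
[260. 178.] [[74, 89, 121], [89, 91, 91], [103, 101, 100]]
[260. 180.] [[150, 145, 152], [94, 92, 91], [98, 99, 94]]
[260. 183.] [[115, 109, 116], [90, 88, 88], [101, 99, 99]]
[260. 185.] [[85, 83, 82], [87, 85, 88], [137, 130, 137]]
[260. 187.] [[89, 87, 91], [87, 80, 85], [153, 147, 153]]
[260. 189.] [[88, 84, 88], [88, 83, 89], [153, 146, 150]]
```

```bash
python3 - <<'E'
from h import *
b=np.load("blue_bin.npy"); yb=b[3]; Y=np.array([-np.sin(yb),np.cos(yb)]); X=np.array([np.cos(yb),np.sin(yb)]); w=b[:2]-.075*Y
p,R=st(); print("wall",w,"yaw",90+np.degrees(yb),"along",(w-p[:2])@Y,"lat",(p[:2]-w)@X)
t=w-.0116*Y+X*((p[:2]-w)@X); go(*t,.073,90+np.degrees(yb))
E
```

```text
t 17.3 p [0.5964 0.0945 0.0695] yaw 64.56 F [-0.1  0.8  0.4] w 31.9 gf 3.0
wall [0.6313063 0.1588889] yaw 78.86856698730827 along 0.06992309091926009 lat -0.021820084480749586
t 17.3 p [0.5964 0.0945 0.0695] yaw 64.56 F [-0.1  0.8  0.4] w 31.9 gf 3.0
roll units -2.38
tool shift units (after roll) [ 1.94  0.   -0.12]
```

```bash
python3 -m crank '[[28,[0,0,-0.17],0],[28,[0,0,0],-0.8],[28,[0,0,0],-0.8],[28,[0,0,0],-0.78],[28,[0.2,0,0],0]]' 3
python3 -m crank '[[28,[0.2,0,0],0],[28,[0.2,0,0],0],[28,[0.2,0,0],0],[28,[0.2,0,0],0],[28,[0.2,0,0],0]]'
python3 -m crank '[[28,[0.2,0,0],0],[28,[0.2,0,0],0],[28,[0.2,0,0],0],[28,[0.14,0,0],0],[28,[0,0,0],0]]'
cat > tilt.py <<'E'
from h import *
def tilt(hc,b0=.0044,L=.037,redlo=True,near=None,guess=range(20,111,5)):
    """compare rendered cap bright/dark edges: print predicted rows of cap top-face and front-face vs picture"""
    p,R=st(); gp=p+[0,0,.019]; u=R[:,0]; v=R[:,1]; Z=np.array([0,0,1.])
    im=grab_frame("side"); 
    x0,y0=proj("side",[gp])[0]
    print("gp px",x0.round(1),y0.round(1))
    for y in range(int(y0)-12,int(y0)+30): print(y,[tuple(im[y,int(x0)+k].tolist()) for k in(-8,-4,-2,0,2,4,8)])
    for th in guess:
        t=np.radians(th); a=-u*np.cos(t)+Z*np.sin(t); n=u*np.sin(t)+Z*np.cos(t); c=gp-a*L-n*b0
        P=lambda k,i:proj("side",[c+a*k+n*i])[0].round(1)
        print(th,"top far",P(.055,.016),"top near",P(.055,-.016),"cap/body",P(.013,-.016),"foot near",P(-.055,-.016),"footz",(c-a*.055-n*.016)[2].round(3))
E
python3 -c "
from tilt import *
tilt(0,guess=(50,70,80,90,100))"
```

```text
time: 17.92
ee_pos: [0.5977, 0.1003, 0.0751]
tool_rot: [[0.195, 0.981, -0.0], [0.981, -0.195, 0.0], [-0.0, -0.0, -1.0]]
contact_force: [0.2, -0.5, -1.1]
gripper_width: 0.0319
gripper_force: 3.0
time: 18.55
ee_pos: [0.6038, 0.1303, 0.0752]
tool_rot: [[0.193, 0.981, 0.001], [0.981, -0.193, 0.0], [0.0, 0.001, -1.0]]
contact_force: [-0.8, -1.7, 3.0]
gripper_width: 0.0321
gripper_force: 3.0
time: 19.18
ee_pos: [0.6078, 0.1519, 0.0748]
tool_rot: [[0.193, 0.981, -0.0], [0.981, -0.193, 0.0], [0.0, -0.0, -1.0]]
contact_force: [-0.0, 0.1, -0.6]
gripper_width: 0.0319
gripper_force: 3.0
t 19.18 p [0.6078 0.1519 0.0748] yaw 78.88 F [-0.   0.1 -0.6] w 31.9 gf 3.0
gp px 259.1 158.7
146 [(67, 62, 63), (142, 134, 143), (133, 127, 133), (132, 127, 132), (135, 127, 134), (133, 127, 133), (75, 75, 77)]
147 [(56, 57, 60), (125, 119, 125), (113, 111, 113), (106, 102, 105), (108, 106, 109), (102, 99, 102), (71, 70, 68)]
148 [(51, 54, 55), (117, 113, 117), (102, 99, 101), (100, 95, 98), (95, 91, 95), (99, 95, 97), (69, 66, 62)]
149 [(55, 53, 55), (130, 125, 128), (128, 122, 126), (128, 123, 124), (129, 125,
[... 4191 characters left out ...]
 (84, 82, 84), (110, 104, 110), (119, 116, 121), (85, 82, 86)]
187 [(85, 81, 84), (86, 82, 88), (88, 86, 86), (85, 81, 84), (95, 91, 97), (108, 104, 109), (84, 82, 87)]
50 top far [259.2 154. ] top near [259.5 162.5] cap/body [259.  166.1] foot near [258.4 171.6] footz 0.01
70 top far [259.1 153. ] top near [259.5 160. ] cap/body [259.2 167.2] foot near [258.8 178.3] footz 0.0
80 top far [259.  152.8] top near [259.4 158.6] cap/body [259.3 167.4] foot near [259.  180.9] footz -0.0
90 top far [259.  152.8] top near [259.4 157.3] cap/body [259.3 167.3] foot near [259.2 182.9] footz 0.002
100 top far [258.9 152.9] top near [259.4 156. ] cap/body [259.4 167. ] foot near [259.4 184.1] footz 0.007
```

```bash
python3 -m crank '[[28,[0,0,0.06],0],[28,[0,0,0.06],0],[28,[0,0,0],0],[28,[0,0,0],0],[28,[0,0,0],0]]' 3
python3 -c "
from h import *
st()"
python3 -m crank '[[28,[0,0,0],0],[28,[0,0,0],0],[28,[-0.2,0,-0.3],0],[28,[-0.2,0,-0.9],0],[28,[-0.3,0,-0.9],-0.48]]' 20
python3 -c "
from h import *
go(.639,-.270,.15,84.6)"
```

```text
time: 19.85
ee_pos: [0.6079, 0.1515, 0.0715]
tool_rot: [[0.193, 0.981, 0.0], [0.981, -0.193, -0.0], [-0.0, 0.0, -1.0]]
contact_force: [-0.8, -0.7, 4.3]
gripper_width: 0.0322
gripper_force: 3.0
t 19.85 p [0.6079 0.1515 0.0715] yaw 78.85 F [-0.8 -0.7  4.3] w 32.2 gf 3.0
time: 20.48
ee_pos: [0.6035, 0.1306, 0.1349]
tool_rot: [[0.143, 0.99, -0.001], [0.99, -0.143, 0.0], [0.0, -0.001, -1.0]]
contact_force: [1.2, 0.7, -0.4]
gripper_width: 0.0318
gripper_force: 20.0
t 20.48 p [0.6035 0.1306 0.1349] yaw 81.81 F [ 1.2  0.7 -0.4] w 31.8 gf 20.0
roll units -0.47
tool shift units (after roll) [-13.18   2.43  -0.5 ]
```

```bash
python3 -m crank '[[28,[0,0,0],-0.47],[28,[-0.5,0.1,0],0],[28,[-0.88,0.16,0],0],[28,[-0.88,0.16,0],0],[28,[-0.88,0.16,0],0]]'
python3 -m crank '[[28,[-0.9,0.16,0],0],[28,[-0.9,0.16,0],0],[28,[-0.9,0.16,0],0],[28,[-0.9,0.16,0],0],[28,[-0.9,0.16,0],0]]'
python3 -m crank '[[28,[-0.9,0.16,0],0],[28,[-0.9,0.16,0],0],[28,[-0.9,0.16,0],0],[28,[-0.9,0.16,0],0],[28,[-0.9,0.16,0],0]]'
python3 -m crank '[[28,[-0.9,0.16,0],0],[28,[-0.54,0.14,0],0],[28,[0,0,0],0],[28,[0,0,0.4],0],[28,[0,0,0.5],0]]'
python3 -c "
from h import *
go(.639,-.270,.076,84.6)"
```

```text
time: 21.1
ee_pos: [0.612, 0.0337, 0.1338]
tool_rot: [[0.096, 0.995, -0.001], [0.995, -0.096, 0.0], [-0.0, -0.001, -1.0]]
contact_force: [-0.6, 0.2, -0.7]
gripper_width: 0.0319
gripper_force: 20.0
time: 21.72
ee_pos: [0.6228, -0.103, 0.1337]
tool_rot: [[0.097, 0.995, -0.001], [0.995, -0.097, 0.0], [0.0, -0.001, -1.0]]
contact_force: [-0.5, 0.3, -1.4]
gripper_width: 0.0319
gripper_force: 20.0
time: 22.35
ee_pos: [0.6343, -0.2396, 0.1341]
tool_rot: [[0.095, 0.995, -0.0], [0.995, -0.095, 0.0], [0.0, -0.0, -1.0]]
contact_force: [0.5, 0.3, -1.6]
gripper_width: 0.0318
gripper_force: 20.0
time: 22.98
ee_pos: [0.6392, -0.2806, 0.1064]
tool_rot: [[0.094, 0.996, -0.0], [0.996, -0.094, 0.0], [0.0, -0.0, -1.0]]
contact_force: [0.8, -0.7, -1.3]
gripper_width: 0.0318
gripper_force: 20.0
t 22.98 p [ 0.6392 -0.2806  0.1064] yaw 84.62 F [ 0.8 -0.7 -1.3] w 31.8 gf 20.0
roll units 0.0
tool shift units (after roll) [ 0.35 -0.04  1.01]
```

```bash
python3 -m crank '[[28,[0.35,0,0.3],0],[28,[0,0,0.4],0],[28,[0,0,0.15],0],[28,[0,0,0.08],0],[28,[0,0,0.06],0]]'
python3 -m crank '[[28,[0,0,0.03],0],[28,[0,0,0.03],0],[28,[0,0,0],0],[28,[0,0,0],0],[28,[0,0,0],0]]' 5
python3 -c "
from tilt import *
tilt(0,guess=(80,90,100))" | grep -v "^[0-9]* \["
```

```text
time: 23.6
ee_pos: [0.6403, -0.2714, 0.0778]
tool_rot: [[0.095, 0.995, 0.0], [0.995, -0.095, -0.0], [-0.0, 0.001, -1.0]]
contact_force: [-0.8, -0.6, -0.8]
gripper_width: 0.0317
gripper_force: 20.0
time: 24.22
ee_pos: [0.6402, -0.2712, 0.0759]
tool_rot: [[0.095, 0.995, 0.0], [0.995, -0.095, -0.0], [-0.0, 0.0, -1.0]]
contact_force: [0.5, -0.7, -1.2]
gripper_width: 0.0317
gripper_force: 5.0
t 24.23 p [ 0.6402 -0.2712  0.0759] yaw 84.56 F [ 0.5 -0.7 -1.2] w 31.7 gf 5.0
gp px 305.5 231.1
80 top far [305.3 224. ] top near [307.8 232.6] cap/body [306.2 241.9] foot near [303.6 256. ] footz 0.001
90 top far [305.  223.7] top near [307.7 230.9] cap/body [306.6 242.1] foot near [304.9 259.3] footz 0.003
100 top far [304.7 223.7] top near [307.5 229.3] cap/body [307. 242.] foot near [306.3 261.8] footz 0.008
```

```bash
python3 -m crank '[[28,[0,0,0.04],0],[28,[0,0,0.04],0],[28,[0,0,0.04],0],[28,[0,0,0],0],[28,[0,0,0],0]]' 5
python3 -m crank '[[28,[0,0,0.03],0],[28,[0,0,0.03],0],[28,[0,0,0],0],[28,[0,0,0],0],[28,[0,0,0],0]]' 3
```

```text
time: 24.9
ee_pos: [0.6405, -0.2719, 0.0737]
tool_rot: [[0.095, 0.995, 0.002], [0.995, -0.095, -0.002], [-0.002, 0.002, -1.0]]
contact_force: [-1.7, -0.4, 7.8]
gripper_width: 0.0321
gripper_force: 5.0
time: 25.52
ee_pos: [0.6402, -0.2712, 0.0705]
tool_rot: [[0.095, 0.995, 0.0], [0.995, -0.095, -0.0], [-0.0, 0.0, -1.0]]
contact_force: [-1.9, -1.2, 3.8]
gripper_width: 0.0323
gripper_force: 3.0
```

```bash
python3 -m crank '[[34,[0,0,0],0],[38,[0,0,0],0],[46,[0,0,0],0],[46,[0,0,-0.5],0],[46,[0,0,-0.9],0]]'
python3 -m crank '[[46,[0,0,-0.9],0],[56,[0,0,-0.8],0],[60,[0,0,0],0],[60,[0,0,0],0],[60,[0,0,0],0]]'
python3 - <<'E'
from fit import *
for n in("side","top"):
    im=grab_frame(n)
    for k in("red_tube_inverted","red_tube_upright"):
        for r in models.trace(n,k)[:3]: print(n,k,round(r["score"],2),np.round(r["position"],1),cv2.boundingRect(r["mask"].astype(np.uint8)))
for n in("side","top"): 
    q=proj(n,boxpts([.6398,-.2756,.004],np.radians(84.6),(.032,.032,.11))); print(n,q.min(0),q.max(0))
for yaw in(11,101): go(.4223,-.1837,.18,yaw)
E
```

```text
time: 26.15
ee_pos: [0.64, -0.271, 0.113]
tool_rot: [[0.095, 0.995, -0.001], [0.995, -0.095, 0.001], [0.001, -0.001, -1.0]]
contact_force: [-0.1, -0.3, 1.4]
gripper_width: 0.0458
gripper_force: 0.0
time: 26.78
ee_pos: [0.6399, -0.271, 0.1622]
tool_rot: [[0.095, 0.995, -0.002], [0.995, -0.095, 0.001], [0.001, -0.002, -1.0]]
contact_force: [0.4, -0.3, -0.1]
gripper_width: 0.0604
gripper_force: 0.0
side red_tube_inverted 0.8 [308.7 241.1] (297, 224, 17, 34)
side red_tube_upright 0.71 [225.3 236.2] (220, 216, 14, 35)
side [297.32361891 222.94876793] [313.2321491  259.53400055]
top [312.84342825 175.06929148] [326.49860685 187.67988924]
t 27.07 p [ 0.6402 -0.2712  0.1632] yaw 84.56 F [-0.2  0.1 -0. ] w 60.0 gf 0.0
roll units 12.26
tool shift units (after roll) [-6.57 -4.25 -0.56]
t 27.07 p [ 0.6402 -0.2712  0.1632] yaw 84.56 F [-0.2  0.1 -0. ] w 60.0 gf 0.0
roll units -2.74
tool shift units (after roll) [ 4.25 -6.57 -0.56]
```

```bash
python3 -m crank '[[60,[0,0,-0.3],-0.95],[60,[0,0,-0.3],-0.9],[60,[0,0,0],-0.9],[60,[0.53,-0.82,0],0],[60,[0.53,-0.82,0],0]]' 15
python3 -m crank '[[60,[0.53,-0.82,0],0],[60,[0.53,-0.82,0],0],[60,[0.53,-0.82,0],0],[60,[0.53,-0.82,0],0],[60,[0.53,-0.82,0],0]]'
python3 -m crank '[[60,[0.53,-0.82,0],0],[60,[0,0,0],0],[60,[0,0,0],0],[60,[0,0,0],0],[60,[0,0,0],0]]'
python3 -c "
from h import *
go(.4223,-.1837,.069,101)"
```

```text
time: 27.7
ee_pos: [0.5851, -0.2491, 0.1811]
tool_rot: [[-0.192, 0.981, -0.0], [0.981, 0.192, 0.0], [0.0, -0.0, -1.0]]
contact_force: [1.2, 0.2, 1.0]
gripper_width: 0.0601
gripper_force: 0.0
time: 28.32
ee_pos: [0.449, -0.1946, 0.1815]
tool_rot: [[-0.192, 0.981, 0.0], [0.981, 0.192, -0.0], [-0.0, 0.0, -1.0]]
contact_force: [0.1, -0.0, -0.1]
gripper_width: 0.0601
gripper_force: 0.0
time: 28.95
ee_pos: [0.4231, -0.1843, 0.1813]
tool_rot: [[-0.192, 0.981, -0.0], [0.981, 0.192, 0.0], [0.0, -0.0, -1.0]]
contact_force: [-0.1, -0.1, -0.2]
gripper_width: 0.0599
gripper_force: 0.0
t 28.95 p [ 0.4231 -0.1843  0.1813] yaw 101.06 F [-0.1 -0.1 -0.2] w 59.9 gf 0.0
roll units 0.01
tool shift units (after roll) [ 0.03 -0.02  3.74]
```

```bash
python3 -m crank '[[60,[0,0,0.8],0],[60,[0,0,0.8],0],[60,[0,0,0.8],0],[60,[0,0,0.8],0],[60,[0,0,0.54],0]]' 5
python3 -m crank '[[40,[0,0,0],0],[34,[0,0,0],0],[28,[0,0,0],0],[28,[0,0,0],0],[28,[0,0,0],0]]' 5
python3 -m crank '[[28,[0,0,0],0],[28,[0,0,0],0],[28,[0,0,-0.3],0],[28,[0,0,-0.8],0],[28,[0,0,-0.9],0]]' 20
python3 -c "
from h import *
go(.6451,-.2051,.135,84.6)"
```

```text
time: 29.58
ee_pos: [0.4227, -0.1841, 0.0681]
tool_rot: [[-0.192, 0.981, -0.001], [0.981, 0.192, 0.001], [0.001, -0.001, -1.0]]
contact_force: [-0.2, 0.1, -0.4]
gripper_width: 0.0598
gripper_force: 0.0
time: 30.2
ee_pos: [0.4229, -0.1843, 0.0698]
tool_rot: [[-0.192, 0.981, 0.001], [0.981, 0.192, -0.001], [-0.001, 0.001, -1.0]]
contact_force: [-0.8, 0.3, 5.0]
gripper_width: 0.0328
gripper_force: 4.9
time: 30.82
ee_pos: [0.4224, -0.1839, 0.1301]
tool_rot: [[-0.192, 0.981, -0.001], [0.981, 0.192, 0.001], [0.001, -0.001, -1.0]]
contact_force: [0.1, -0.2, -1.3]
gripper_width: 0.032
gripper_force: 19.7
t 30.82 p [ 0.4224 -0.1839  0.1301] yaw 101.06 F [ 0.1 -0.2 -1.3] w 32.0 gf 19.7
roll units 2.74
tool shift units (after roll) [-0.01  7.46 -0.16]
```

```bash
python3 -m crank '[[28,[0,0,0],0.9],[28,[0,0,0],0.92],[28,[0,0,0],0.92],[28,[0,0.6,0],0],[28,[0,0.8,0],0]]'
python3 -m crank '[[28,[0,0.85,0],0],[28,[0,0.85,0],0],[28,[0,0.85,0],0],[28,[0,0.85,0],0],[28,[0,0.85,0],0]]'
python3 -m crank '[[28,[0,0.85,0],0],[28,[0,0.6,0],0],[28,[0,0.36,0],0],[28,[0,0,0.5],0],[28,[0,0,0.7],0]]'
python3 -c "
from h import *
go(.6451,-.2051,.074,84.6)"
```

```text
time: 31.45
ee_pos: [0.4647, -0.188, 0.1297]
tool_rot: [[0.094, 0.996, -0.0], [0.996, -0.094, 0.0], [0.0, -0.0, -1.0]]
contact_force: [-0.1, -0.3, -0.6]
gripper_width: 0.0321
gripper_force: 19.7
time: 32.08
ee_pos: [0.5921, -0.1999, 0.1295]
tool_rot: [[0.094, 0.996, -0.0], [0.996, -0.094, 0.0], [0.0, -0.0, -1.0]]
contact_force: [-0.4, -0.5, 0.0]
gripper_width: 0.0321
gripper_force: 19.7
time: 32.7
ee_pos: [0.6448, -0.205, 0.0923]
tool_rot: [[0.094, 0.996, -0.0], [0.996, -0.094, 0.0], [0.0, -0.0, -1.0]]
contact_force: [0.1, -0.2, -1.4]
gripper_width: 0.0323
gripper_force: 19.7
t 32.7 p [ 0.6448 -0.205   0.0923] yaw 84.61 F [ 0.1 -0.2 -1.4] w 32.3 gf 19.7
roll units 0.0
tool shift units (after roll) [-0.    0.01  0.61]
```

```bash
python3 -m crank '[[28,[0,0,0.3],0],[28,[0,0,0.15],0],[28,[0,0,0.08],0],[28,[0,0,0.06],0],[28,[0,0,0],0]]'
python3 -m crank '[[28,[0,0,0.04],0],[28,[0,0,0.04],0],[28,[0,0,0.03],0],[28,[0,0,0],0],[28,[0,0,0],0]]' 5
python3 -m crank '[[28,[0,0,0.03],0],[28,[0,0,0.03],0],[28,[0,0,0.03],0],[28,[0,0,0],0],[28,[0,0,0],0]]' 3
```

```text
time: 33.33
ee_pos: [0.6456, -0.2051, 0.0758]
tool_rot: [[0.094, 0.996, 0.0], [0.996, -0.094, -0.0], [-0.0, 0.0, -1.0]]
contact_force: [-0.4, -0.8, -1.0]
gripper_width: 0.032
gripper_force: 19.7
time: 33.95
ee_pos: [0.6459, -0.2052, 0.0733]
tool_rot: [[0.094, 0.996, 0.002], [0.996, -0.094, -0.001], [-0.001, 0.002, -1.0]]
contact_force: [-1.7, 0.4, 4.0]
gripper_width: 0.0317
gripper_force: 5.0
time: 34.58
ee_pos: [0.6458, -0.2052, 0.0696]
tool_rot: [[0.094, 0.996, 0.001], [0.996, -0.094, -0.0], [-0.0, 0.001, -1.0]]
contact_force: [1.5, 0.3, 3.4]
gripper_width: 0.0318
gripper_force: 3.0
```

```bash
python3 -m crank '[[34,[0,0,0],0],[38,[0,0,0],0],[46,[0,0,0],0],[46,[0,0,-0.5],0],[46,[0,0,-0.9],0]]'
python3 -m crank '[[46,[0,0,-0.9],-0.5],[56,[0,0,-0.8],-0.95],[60,[0,0,0],-0.95],[60,[0,0,0],-0.95],[60,[0,0,0],-0.95]]'
python3 - <<'E'
from fit import *
ms={}
for n in("side","top"):
    im=grab_frame(n)
    for k in("red_tube_inverted","blue_tube_lying"):
        L=models.trace(n,k)
        for r in L[:3]: print(n,k,round(r["score"],2),np.round(r["position"],1),cv2.boundingRect(r["mask"].astype(np.uint8)))
    ms[n]=min(L,key=lambda r:np.hypot(*(np.array(r["position"])-proj(n,[[.4486,.2,.016]])[0])))["mask"]
    print(n,"pred red2",*[f(proj(n,boxpts([.6458,-.2052,.004],np.radians(84.6),(.032,.032,.11))),0).round() for f in(np.min,np.max)])
r=fit(ms,(.11,.032,.032),[.4486,.2007],fixz=0); print(r.fun,r.x,np.degrees(r.x[3]))
for n in ms:
    r1=fit({n:ms[n]},(.11,.032,.032),[.4486,.2007],fixz=0); print(n,r1.fun,r1.x[:2],np.degrees(r1.x[3]))
a=np.degrees(r.x[3])%180; a+=180
cap=-np.array([np.cos(np.radians(a)),np.sin(np.radians(a))])
go(*(r.x[:2]+.038*cap),.16,a)
E
```

```text
time: 35.2
ee_pos: [0.6452, -0.205, 0.1121]
tool_rot: [[0.094, 0.996, -0.001], [0.996, -0.094, 0.001], [0.001, -0.001, -1.0]]
contact_force: [-0.6, 1.0, 0.2]
gripper_width: 0.0457
gripper_force: 0.0
time: 35.83
ee_pos: [0.6455, -0.2051, 0.1638]
tool_rot: [[-0.352, 0.936, 0.001], [0.936, 0.352, -0.0], [-0.001, 0.001, -1.0]]
contact_force: [-0.2, 0.7, 0.3]
gripper_width: 0.0598
gripper_force: 0.0
side red_tube_inverted 0.62 [305.1 238.5] (298, 224, 16, 34)
side blue_tube_lying 0.73 [213.  175.6] (200, 166, 30, 18)
side pred red2 [292. 208.] [307. 244.]
top blue_tube_lying 0.53 [193.4 229.8] (184, 217, 16, 29)
top pred red2 [295. 173.] [307. 186.]
0.2075631849181805 [0.44867847 0.20397438 0.00086462 0.35158082] 20.14409710441537
side 0.061374366147927906 [0.44927535 0.20573312] 20.494686694180007Traceback (most recent call last):
  File "<stdin>", line 12, in <module>
  File "fit.py", line 22, in fit
    r=minimize(cost,[*p0,0,y],method="Nelder-Mead",options=dict(initial_simplex=np.array([[*p0,0,y]]+[[*(np.array([*p0,0,y])+d)] for d in np.diag([.01,.01,.01,.3])]),maxiter=150))
    res = _minimize_neldermead(fun, x0, args, callback, bounds=bounds,
                               **options)
    fxr = func(xr)
    fx = function(np.copy(x), *(wrapper_args + args))
  File "fit.py", line 18, in cost
    s=sil(n,P); c+=1-(s&M[n]).sum()/(s|M[n]).sum()
  File "fit.py", line 10, in sil
    m=np.zeros((384*S,512*S),np.uint8); h=cv2.convexHull(((proj(n,P)+.5)*S-.5).astype(np.float32))
                                                           ~~~~^^^^^
  File "h.py", line 8, in proj
    K,D,R,t=cal(n); return cv2.projectPoints(np.array(P,float).reshape(-1,1,3),cv2.Rodrigues(R)[0],t,K,D)[0][:,0]
            ~~~^^^
  File "h.py", line 5, in cal
    c=get_calibration(n); V=np.array(c["view"]); R=F@V[:3,:3]; t=F@V[:3,3]
ValueError: time passes only in moves, steps and waits
```

```bash
python3 -c "
from h import *
go(.484,.2154,.16,199.5)"
```

```text
t 36.12 p [ 0.6455 -0.2051  0.163 ] yaw 110.33 F [-0.1  0.3 -0.1] w 59.7 gf 0.0
roll units -14.86
tool shift units (after roll) [ 0.4  15.01  0.1 ]
```

```bash
python3 -m crank '[[60,[0,0,0],-1],[60,[0,0,0],-1],[60,[0,0,0],-1],[60,[0,0,0],-1],[60,[0,0,0],-1]]' 3
python3 -m crank '[[60,[0,0,0],-1],[60,[0,0,0],-1],[60,[0,0,0],-1],[60,[0,0,0],-1],[60,[0,0,0],-1]]'
python3 -m crank '[[60,[0,0,0],-1],[60,[0,0,0],-1],[60,[0,0,0],-1],[60,[0,0,0],-1],[60,[0,0,0],-0.86]]'
python3 -m crank '[[60,[0.02,0.93,0],0],[60,[0.02,0.94,0],0],[60,[0.03,0.94,0],0],[60,[0.03,0.94,0],0],[60,[0.03,0.94,0],0]]'
python3 -m crank '[[60,[0.03,0.94,0],0],[60,[0.03,0.94,0],0],[60,[0.03,0.94,0],0],[60,[0.03,0.94,0],0],[60,[0.03,0.94,0],0]]'
python3 -m crank '[[60,[0.03,0.94,0],0],[60,[0.03,0.94,0],0],[60,[0.03,0.94,0],0],[60,[0.03,0.94,0],0],[60,[0.03,0.94,0],0]]'
python3 -c "
from h import *
go(.484,.2154,.0025,199.5)"
```

```text
time: 36.75
ee_pos: [0.6455, -0.2051, 0.1627]
tool_rot: [[-0.772, 0.635, 0.0], [0.635, 0.772, 0.0], [-0.0, 0.0, -1.0]]
contact_force: [-0.0, 0.1, -0.1]
gripper_width: 0.0598
gripper_force: 0.0
time: 37.38
ee_pos: [0.6455, -0.2051, 0.1627]
tool_rot: [[-0.986, 0.164, 0.0], [0.164, 0.986, -0.0], [-0.0, -0.0, -1.0]]
contact_force: [0.3, 0.6, 0.1]
gripper_width: 0.06
gripper_force: 0.0
time: 38.0
ee_pos: [0.6455, -0.2051, 0.1627]
tool_rot: [[-0.942, -0.337, -0.0], [-0.337, 0.942, 0.0], [0.0, 0.0, -1.0]]
contact_force: [0.6, -0.1, -0.4]
gripper_width: 0.06
gripper_force: 0.0
time: 38.62
ee_pos: [0.5943, -0.073, 0.1628]
tool_rot: [[-0.943, -0.334, 0.0], [-0.334, 0.943, -0.0], [-0.0, -0.0, -1.0]]
contact_force: [0.1, -0.3, -0.5]
gripper_width: 0.0601
gripper_force: 0.0
time: 39.25
ee_pos: [0.5429, 0.0583, 0.1628]
tool_rot: [[-0.943, -0.334, 0.0], [-0.334, 0.943, -0.0], [-0.0, -0.0, -1.0]]
contact_force: [-0.0, 0.4, -1.0]
gripper_width: 0.06
gripper_force: 0.0
time: 39.88
ee_pos: [0.4914, 0.1897, 0.1628]
tool_rot: [[-0.943, -0.334, 0.0], [-0.334, 0.943, 0.0], [-0.0, -0.0, -1.0]]
contact_force: [-0.2, -0.2, 0.8]
gripper_width: 0.0599
gripper_force: 0.0
t 39.88 p [0.4914 0.1897 0.1628] yaw -160.5 F [-0.2 -0.2  0.8] w 59.9 gf 0.0
roll units 0.0
tool shift units (after roll) [-0.05  0.89  5.34]
```

```bash
python3 -m crank '[[60,[0,0.6,0.4],0],[60,[-0.04,0.29,0.8],0],[60,[0,0,1],0],[60,[0,0,1],0],[60,[0,0,0.9],0]]' 3
python3 -m crank '[[60,[0,0,0.6],0],[60,[0,0,0.4],0],[60,[0,0,0.22],0],[44,[0,0,0],0],[36,[0,0,0],0]]'
python3 -m crank '[[28,[0,0,0],0],[28,[0,0,0],0],[28,[0,0,0],0],[28,[0.09,0,-0.26],0],[28,[0.09,0,-0.26],0]]'
python3 -m crank '[[28,[0.13,0,-0.24],0],[28,[0.13,0,-0.24],0],[28,[0.17,0,-0.22],0],[28,[0.17,0,-0.22],0],[28,[0.2,0,-0.18],0]]'
python3 -m crank '[[28,[0.2,0,-0.18],0],[28,[0.23,0,-0.14],0],[28,[0.23,0,-0.14],0],[28,[0.25,0,-0.1],0],[28,[0.25,0,-0.1],0]]'
python3 - <<'E'
from h import *
p,R=st(); gp=p+[0,0,.019]; u=R[:,0]; v=R[:,1]; Z=np.array([0,0,1.])
M={}
for n in("side","top"):
    im=grab_frame(n); L=models.trace(n,"blue_tube_lying"); q=proj(n,[gp])[0]; print(n,"gp",q.round(1),[(round(r["score"],2),np.round(r["position"],1),cv2.boundingRect(r["mask"].astype(np.uint8))) for r in L])
    h=cv2.cvtColor(im,cv2.COLOR_RGB2HSV); b=(abs(h[...,0].astype(int)-108)<12)&(h[...,1]>120); x,y=q.astype(int)
    w=b[y-30:y+30,x-22:x+22]; ys,xs=np.nonzero(w); print("blue bbox",xs.min()+x-22,xs.max()+x-22,ys.min()+y-30,ys.max()+y-30,len(xs))
    for th in(0,20,40,60,75,90):
        t=np.radians(th); a=-u*np.cos(t)+Z*np.sin(t); nn=u*np.sin(t)+Z*np.cos(t); c=gp-a*.037-nn*.0044
        bx=lambda l,hh:proj(n,[c+a*k+nn*i+v*j for k in(l,hh) for i in(-.016,.016) for j in(-.016,.016)])
        A,B=bx(.013,.055),bx(-.055,.013); print(th,"cap",A.min(0).round(),A.max(0).round(),"body",B.min(0).round(),B.max(0).round(),"footz",(c-a*.055-nn*.016)[2].round(3))
E
```

```text
time: 40.5
ee_pos: [0.4837, 0.2142, 0.0379]
tool_rot: [[-0.942, -0.334, -0.001], [-0.334, 0.942, -0.0], [0.001, 0.0, -1.0]]
contact_force: [0.8, 0.4, 0.1]
gripper_width: 0.0599
gripper_force: 0.0
time: 41.12
ee_pos: [0.4842, 0.2145, 0.0035]
tool_rot: [[-0.942, -0.335, 0.001], [-0.335, 0.942, 0.0], [-0.001, -0.0, -1.0]]
contact_force: [0.5, 0.9, -0.5]
gripper_width: 0.0421
gripper_force: 0.0
time: 41.75
ee_pos: [0.4785, 0.2125, 0.0189]
tool_rot: [[-0.942, -0.335, -0.0], [-0.335, 0.942, -0.0], [0.0, 0.0, -1.0]]
contact_force: [-0.5, 0.1, -1.1]
gripper_width: 0.0321
gripper_force: 3.0
time: 42.38
ee_pos: [0.4558, 0.2044, 0.052]
tool_rot: [[-0.942, -0.335, 0.0], [-0.335, 0.942, 0.0], [-0.0, 0.0, -1.0]]
contact_force: [-0.3, 0.5, -0.8]
gripper_width: 0.0318
gripper_force: 3.0
time: 43.0
ee_pos: [0.4228, 0.1927, 0.0715]
tool_rot: [[-0.942, -0.335, -0.0], [-0.335, 0.942, -0.0], [0.0, 0.0, -1.0]]
contact_force: [0.4, -0.7, -1.3]
gripper_width: 0.0313
gripper_force: 3.0
t 43.0 p [0.4228 0.1927 0.0715] yaw -160.42 F [ 0.4 -0.7 -1.3] w 31.3 gf 3.0
side gp [206.8 159.9] [(0.84, array([196.9, 174.1]), (186, 157, 23, 27))]
blue bbox 199 207 156 169 86
0 cap [199. 154.] [214. 169.] body [181. 157.] [203. 174.] footz 0.07
20 cap [198. 153.] [215. 170.] body [183. 159.] [206. 180.] footz 0.04
40 cap [199. 153.] [216. 170.] body [187. 162.] [208. 184.] footz 0.016
60 cap [200. 153.] [215. 169.] body [193. 163.] [211. 185.] footz 0.001
75 cap [201. 153.] [215. 168.] body [198. 164.] [213. 185.] footz -0.004
90 cap [202. 152.] [214. 168.] body [202. 162.] [215. 184.] footz -0.002
top gp [192.3 237.1] []Traceback (most recent call last):
  File "<stdin>", line 7, in <module>
    return umr_minimum(a, axis, None, out, keepdims, initial, where)
ValueError: zero-size array to reduction operation minimum which has no identity
```

```bash
python3 -m crank '[[28,[0,0,-0.4],0.9],[28,[0,0,-0.5],1],[28,[0,0,-0.4],1],[28,[0,0,0],1],[28,[0,0,0],1]]'
python3 -m crank '[[28,[0,0,0],1],[28,[0,0,0],1],[28,[0,0,0],1],[28,[0,0,0],1],[28,[0,0,0],1]]'
python3 -m crank '[[28,[0,0,0],1],[28,[0,0,0],1],[28,[0,0,0],1],[28,[0,0,0],1],[28,[0,0,0],1]]'
python3 -m crank '[[28,[0,0,0],1],[28,[0,0,0],1],[28,[0,0,0],1],[28,[0,0,0],1],[28,[0,0,0],1]]'
python3 -c "
from h import *
go(.593,.0696,.057,78.9)"
```

```text
time: 43.82
ee_pos: [0.4236, 0.193, 0.1104]
tool_rot: [[-0.985, 0.174, 0.0], [0.174, 0.985, 0.0], [-0.0, 0.0, -1.0]]
contact_force: [-0.3, 0.5, -0.4]
gripper_width: 0.032
gripper_force: 3.0
time: 44.45
ee_pos: [0.4236, 0.1929, 0.1102]
tool_rot: [[-0.766, 0.643, -0.0], [0.643, 0.766, -0.0], [0.0, -0.0, -1.0]]
contact_force: [-0.2, -0.3, -1.2]
gripper_width: 0.0321
gripper_force: 3.0
time: 45.08
ee_pos: [0.4236, 0.1929, 0.1102]
tool_rot: [[-0.342, 0.94, -0.0], [0.94, 0.342, -0.0], [0.0, -0.0, -1.0]]
contact_force: [-0.2, 0.3, -1.8]
gripper_width: 0.0317
gripper_force: 3.0
time: 45.7
ee_pos: [0.4236, 0.1929, 0.1102]
tool_rot: [[0.174, 0.985, -0.0], [0.985, -0.174, -0.0], [-0.0, -0.0, -1.0]]
contact_force: [0.2, -0.1, 0.3]
gripper_width: 0.032
gripper_force: 3.0
t 45.7 p [0.4236 0.1929 0.1102] yaw 79.98 F [ 0.2 -0.1  0.3] w 32.0 gf 3.0
roll units 0.18
tool shift units (after roll) [-2.95  6.33  1.77]
```

```bash
python3 -m crank '[[28,[-0.5,0.3,0],0.18],[28,[-0.5,0.7,0],0],[28,[-0.5,0.8,0],0],[28,[-0.5,0.8,0],0],[28,[-0.5,0.8,0],0]]'
python3 -m crank '[[28,[-0.45,0.8,0],0],[28,[0,0.8,0],0],[28,[0,0.8,0],0],[28,[0,0.5,0],0],[28,[0,0,0],0]]'
python3 - <<'E'
from h import *
go(.593,.0696,.057,78.9)
p,R=st(); gp=p+[0,0,.019]; u=R[:,0]; v=R[:,1]; Z=np.array([0,0,1.])
for n in("side",):
    im=grab_frame(n); L=models.trace(n,"blue_tube_lying"); q=proj(n,[gp])[0]; print(n,"gp",q.round(1),[(round(r["score"],2),np.round(r["position"],1),cv2.boundingRect(r["mask"].astype(np.uint8))) for r in L])
    x,y=q.astype(int)
    for k in range(-8,20): print(y+k,im[y+k,x-6:x+7:3].tolist())
    for th in(20,30,40,50,60):
        t=np.radians(th); a=-u*np.cos(t)+Z*np.sin(t); nn=u*np.sin(t)+Z*np.cos(t); c=gp-a*.037-nn*.0044
        P=lambda k,i:proj(n,[c+a*k+nn*i])[0].round(1)
        print(th,"endface",P(.055,.016),P(.055,-.016),"capfar",P(.013,.016),"capnear",P(.013,-.016),"foot",P(-.055,.016),P(-.055,-.016))
E
```

```text
time: 46.32
ee_pos: [0.5105, 0.0994, 0.1101]
tool_rot: [[0.189, 0.982, -0.0], [0.982, -0.189, 0.0], [-0.0, -0.0, -1.0]]
contact_force: [0.2, -0.3, -0.5]
gripper_width: 0.0323
gripper_force: 3.0
time: 46.95
ee_pos: [0.5931, 0.0701, 0.1097]
tool_rot: [[0.19, 0.982, -0.0], [0.982, -0.19, -0.0], [-0.0, -0.0, -1.0]]
contact_force: [-0.4, 0.1, -0.8]
gripper_width: 0.0315
gripper_force: 3.0
t 46.95 p [0.5931 0.0701 0.1097] yaw 79.08 F [-0.4  0.1 -0.8] w 31.5 gf 3.0
roll units 0.03
tool shift units (after roll) [-0.02  0.    1.76]
t 46.95 p [0.5931 0.0701 0.1097] yaw 79.08 F [-0.4  0.1 -0.8] w 31.5 gf 3.0
side gp [260.7 162.4] [(0.47, array([258.3, 167.7]), (256, 159, 10, 15)), (0.16, array([305. , 240.3]), (299, 224, 14, 35))]
154 [[49, 54, 72], [44, 79, 134], [43, 77, 133], [50, 85, 137], [43, 65, 113]]
155 [[49, 48, 58], [44, 76, 126], [43, 81, 133], [43, 74, 129], [54, 64, 87]]
156 [[52, 52, 53], [49, 78, 131], [40, 72, 127], [44, 78, 136], [56, 62, 82]]
157 [[54, 49, 47], [44, 94, 174], [49, 93, 169], [59, 101, 180], [57, 70, 113]]
158 [[51, 47, 42], [68, 133, 238], [69, 136, 233], [65,
[... 1772 characters left out ...]
, [150, 143, 147], [150, 144, 147]]
181 [[153, 151, 154], [151, 146, 151], [154, 147, 152], [157, 148, 153], [153, 145, 151]]
20 endface [261.  160.1] [261.1 169.4] capfar [260.3 157.8] capnear [260.4 166.8] foot [259.3 154.2] [259.4 162.9]
30 endface [260.9 159.1] [261.1 168.6] capfar [260.3 158.9] capnear [260.5 168.1] foot [259.4 158.6] [259.5 167.4]
40 endface [260.9 158.2] [261.2 167.6] capfar [260.3 160.2] capnear [260.6 169.3] foot [259.4 163. ] [259.7 171.8]
50 endface [260.8 157.5] [261.2 166.5] capfar [260.3 161.5] capnear [260.7 170.2] foot [259.6 167.5] [259.9 175.9]
60 endface [260.8 156.9] [261.2 165.2] capfar [260.3 162.8] capnear [260.8 171. ] foot [259.7 171.8] [260.1 179.7]
```

```bash
python3 -m crank '[[28,[0,0,0.5],0],[28,[0,0,0.6],0],[28,[0,0,0.4],0],[28,[0,0,0.1],0],[28,[0.25,0,0],0]]'
python3 -m crank '[[28,[0.25,0,0],0],[28,[0.22,0,0],0],[28,[0.15,0,-0.03],0],[28,[0.15,0,-0.1],0],[28,[0.2,0,-0.1],0]]'
python3 -m crank '[[28,[0.2,0,-0.1],0],[28,[0.2,0,-0.08],0],[28,[0.22,0,-0.06],0],[28,[0.25,0,-0.04],0],[28,[0.25,0,-0.02],0]]'
python3 -m crank '[[28,[0.25,0,0],0],[28,[0.25,0,0],0],[28,[0.18,0,0],0],[28,[0,0,0],0],[28,[0,0,0],0]]'
python3 - <<'E'
from tilt import *
b=np.load("blue_bin.npy"); Y=np.array([-np.sin(b[3]),np.cos(b[3])]); w=b[:2]-.075*Y
p=np.array(ctrl.get_obs()["ee_pos"]); print("gap",(w-p[:2])@Y)
tilt(0,guess=(60,70,80,90,100))
E
```

```text
time: 47.68
ee_pos: [0.5941, 0.0777, 0.0624]
tool_rot: [[0.19, 0.982, 0.0], [0.982, -0.19, 0.0], [0.0, 0.0, -1.0]]
contact_force: [-0.5, -0.8, -0.0]
gripper_width: 0.0322
gripper_force: 3.0
time: 48.3
ee_pos: [0.5996, 0.1066, 0.0695]
tool_rot: [[0.189, 0.982, 0.0], [0.982, -0.189, 0.0], [0.0, 0.0, -1.0]]
contact_force: [-0.3, -2.6, 1.2]
gripper_width: 0.0321
gripper_force: 3.0
time: 48.92
ee_pos: [0.6059, 0.1399, 0.0783]
tool_rot: [[0.189, 0.982, -0.0], [0.982, -0.189, 0.0], [0.0, -0.0, -1.0]]
contact_force: [0.1, -0.1, -1.0]
gripper_width: 0.032
gripper_force: 3.0
time: 49.55
ee_pos: [0.6097, 0.1593, 0.0782]
tool_rot: [[0.189, 0.982, -0.0], [0.982, -0.189, 0.0], [0.0, -0.0, -1.0]]
contact_force: [0.8, 0.3, -0.2]
gripper_width: 0.0321
gripper_force: 3.0
gap 0.003820573817843514
t 49.55 p [0.6097 0.1593 0.0782] yaw 79.09 F [ 0.8  0.3 -0.2] w 32.1 gf 3.0
gp px 259.1 156.8
144 [(63, 60, 60), (141, 134, 138), (142, 135, 142), (135, 130, 135), (131, 126, 135), (128, 126, 131), (73, 73, 79)]
145 [(57, 57, 58), (121, 116, 120), (134, 129, 132), (121, 117, 121), (117, 112, 116), (110, 109, 1
[... 4412 characters left out ...]
 (89, 87, 90), (100, 98, 102), (99, 96, 100), (91, 86, 91)]
185 [(87, 84, 87), (85, 81, 85), (88, 89, 89), (87, 82, 85), (115, 110, 114), (103, 98, 104), (88, 84, 88)]
60 top far [259.1 151.5] top near [259.5 159.3] cap/body [259.1 164.9] foot near [258.6 173.4] footz 0.007
70 top far [259.1 151.1] top near [259.5 158. ] cap/body [259.2 165.3] foot near [258.8 176.5] footz 0.004
80 top far [259.  150.9] top near [259.5 156.7] cap/body [259.3 165.5] foot near [259. 179.] footz 0.003
90 top far [259.  150.9] top near [259.4 155.4] cap/body [259.4 165.4] foot near [259.3 181. ] footz 0.005
100 top far [258.9 151. ] top near [259.4 154.1] cap/body [259.4 165. ] foot near [259.5 182.2] footz 0.01
```

```bash
python3 -m crank '[[28,[0,0,0.08],0],[28,[0,0,0.08],0],[28,[-0.08,0,0.04],0],[28,[-0.08,0,0],0],[28,[-0.06,0,0],0]]' 3
python3 -m crank '[[28,[0,0,0.06],0],[28,[0,0,0.04],0],[28,[0,0,0.04],0],[28,[0,0,0],0],[28,[0,0,0],0]]' 3
python3 - <<'E' | awk 'NF<9||/top/||/^15[0-9]/||/^16[45]/||/^18/'
from tilt import *
tilt(0,guess=(80,85,90,95,100))
E
```

```text
time: 50.22
ee_pos: [0.6084, 0.1526, 0.0721]
tool_rot: [[0.189, 0.982, -0.0], [0.982, -0.189, 0.0], [-0.0, -0.0, -1.0]]
contact_force: [1.4, -0.8, 0.7]
gripper_width: 0.0322
gripper_force: 3.0
time: 50.85
ee_pos: [0.6085, 0.1529, 0.068]
tool_rot: [[0.189, 0.982, 0.0], [0.982, -0.189, -0.0], [-0.0, 0.0, -1.0]]
contact_force: [1.4, -0.4, 3.0]
gripper_width: 0.0323
gripper_force: 3.0
gp px 259.2 160.1
150 [(49, 49, 53), (111, 111, 124), (113, 116, 128), (117, 118, 137), (116, 119, 137), (115, 121, 138), (78, 73, 67)]
151 [(50, 46, 54), (119, 133, 166), (109, 128, 170), (112, 134, 190), (111, 132, 189), (113, 137, 192), (65, 60, 57)]
152 [(50, 49, 51), (96, 116, 164), (77, 107, 162), (83, 115, 180), (77, 112, 174), (86, 119, 179), (52, 53, 52)]
153 [(58, 59, 62), (62, 83, 129), (53, 86, 148), (50, 86, 153), (53, 90, 158), (58, 88, 147), (48, 50, 50)]
154 [(51, 55, 62), (48, 72, 119), (43, 88, 159), (45, 91, 160), (46, 94, 172), (54, 89, 153), (57, 53, 54)]
155 [(57, 58, 66), (57, 77, 121), (56, 97, 173), (50, 92, 165), (51, 108, 199), (57, 98, 177), (51, 47, 51)]
156 [(53, 56, 65), (52, 
[... 1573 characters left out ...]
), (87, 82, 89), (101, 98, 100), (87, 81, 85)]
189 [(102, 97, 103), (99, 96, 101), (94, 89, 96), (100, 96, 98), (109, 103, 109), (130, 123, 129), (100, 95, 101)]
80 top far [259.1 154.3] top near [259.6 160.1] cap/body [259.4 168.8] foot near [259.1 182.2] footz -0.007
85 top far [259.1 154.2] top near [259.6 159.4] cap/body [259.4 168.8] foot near [259.2 183.3] footz -0.006
90 top far [259.1 154.2] top near [259.6 158.8] cap/body [259.5 168.7] foot near [259.4 184.2] footz -0.005
95 top far [259.1 154.3] top near [259.5 158.1] cap/body [259.5 168.6] foot near [259.5 184.9] footz -0.003
100 top far [259.  154.4] top near [259.5 157.5] cap/body [259.5 168.4] foot near [259.6 185.5] footz -0.0
```

```bash
python3 -m crank '[[28,[0,0,0],0],[28,[0,0,0],0],[28,[-0.1,0,-0.2],0],[28,[-0.1,0,-0.6],0],[28,[0,0,-0.8],0]]' 20
python3 -m crank '[[28,[0,0,-0.5],0],[28,[0.5,0.1,0],0],[28,[0.7,0.15,0],0],[28,[0.8,0.2,0],0],[28,[0.7,0.15,0],0]]'
python3 -m crank '[[28,[0.5,0.07,0],0],[28,[0,0,0.4],0],[28,[0,0,0.6],0],[28,[0,0,0.6],0],[28,[0,0,0.2],0]]'
python3 -c "
from h import *
b=np.load('blue_bin.npy'); go(b[0],b[1]+.004,.072)"
```

```text
time: 51.52
ee_pos: [0.607, 0.1466, 0.1171]
tool_rot: [[0.189, 0.982, -0.001], [0.982, -0.189, 0.0], [-0.0, -0.001, -1.0]]
contact_force: [0.3, -0.0, -1.3]
gripper_width: 0.0318
gripper_force: 20.0
time: 52.15
ee_pos: [0.6403, 0.2248, 0.1299]
tool_rot: [[0.189, 0.982, -0.002], [0.982, -0.189, -0.0], [-0.0, -0.002, -1.0]]
contact_force: [-0.5, -0.3, -0.4]
gripper_width: 0.0321
gripper_force: 20.0
time: 52.78
ee_pos: [0.6445, 0.2369, 0.0752]
tool_rot: [[0.19, 0.982, -0.003], [0.982, -0.19, -0.001], [-0.001, -0.003, -1.0]]
contact_force: [0.4, -1.0, -1.4]
gripper_width: 0.0317
gripper_force: 20.0
t 52.77 p [0.6445 0.2369 0.0752] yaw 79.07 F [ 0.4 -1.  -1.4] w 31.7 gf 20.0
tool shift units (after roll) [-0.    0.04  0.11]
```

```bash
python3 -m crank '[[28,[0,0,0.06],0],[28,[0,0,0.05],0],[28,[0,0,0.04],0],[28,[0,0,0.04],0],[28,[0,0,0],0]]' 5
python3 -m crank '[[28,[0,0,0.04],0],[28,[0,0,0.04],0],[28,[0,0,0.03],0],[28,[0,0,0],0],[28,[0,0,0],0]]' 3
```

```text
time: 53.4
ee_pos: [0.6454, 0.2375, 0.072]
tool_rot: [[0.189, 0.982, 0.001], [0.982, -0.189, 0.0], [0.0, 0.001, -1.0]]
contact_force: [-0.3, -0.4, 2.3]
gripper_width: 0.0323
gripper_force: 5.0
time: 54.02
ee_pos: [0.6454, 0.2374, 0.068]
tool_rot: [[0.189, 0.982, 0.0], [0.982, -0.189, -0.0], [0.0, 0.0, -1.0]]
contact_force: [0.7, -0.3, 3.3]
gripper_width: 0.0318
gripper_force: 3.0
```

```bash
python3 -m crank '[[34,[0,0,0],0],[38,[0,0,0],0],[48,[0,0,0],0],[48,[0,0,-0.5],0],[48,[0,0,-0.9],0]]'
python3 -m crank '[[48,[0,0,-0.9],0],[48,[0,0,-0.9],0],[48,[-0.9,0,-0.9],0],[48,[-0.9,0,-0.5],0],[48,[-0.9,0,0],0]]'
python3 -m crank '[[48,[-1,-0.5,0],0],[48,[-1,-0.5,0],0],[48,[-0.5,-0.5,0],0],[48,[0,0,0],0],[48,[0,0,0],0]]'
python3 - <<'E'
from fit import *
st()
for n in("side","top"):
    im=grab_frame(n)
    for k in("red_tube_inverted","blue_tube_lying","jug","funnel","dish"):
        print(n,k,[(round(r["score"],2),np.round(r["position"]),cv2.boundingRect(r["mask"].astype(np.uint8))) for r in models.trace(n,k)[:2]])
    h=cv2.cvtColor(im,cv2.COLOR_RGB2HSV)
    for nm,c,yaw in(("red1",[.6398,-.2756],84.6),("red2",[.6458,-.2052],84.6),("blue",[.645,.2335],79)):
        B=proj(n,boxpts([*c,.004],np.radians(yaw),(.032,.032,.11))); T=proj(n,[[*c,.114]])[0].astype(int)
        print(n,nm,B.min(0).round(),B.max(0).round(),"top",im[T[1],T[0]])
        if n=="side":
            F=np.array([*c,0])-[0.003,.016,0]
            for z in(.105,.09,.08,.075,.06,.045,.035): q=proj(n,[F+[0,0,z]])[0].round().astype(int); print("  z",z,im[q[1],q[0]])
E
```

```text
time: 54.65
ee_pos: [0.6449, 0.2373, 0.1106]
tool_rot: [[0.189, 0.982, -0.001], [0.982, -0.189, -0.0], [-0.001, -0.001, -1.0]]
contact_force: [0.3, 0.1, 0.6]
gripper_width: 0.048
gripper_force: 0.0
time: 55.28
ee_pos: [0.6301, 0.1572, 0.2088]
tool_rot: [[0.189, 0.982, 0.004], [0.982, -0.189, 0.0], [0.001, 0.004, -1.0]]
contact_force: [-0.0, -0.8, -0.2]
gripper_width: 0.0482
gripper_force: 0.0
time: 55.9
ee_pos: [0.5721, 0.0931, 0.2067]
tool_rot: [[0.189, 0.982, 0.001], [0.982, -0.189, 0.0], [0.0, 0.001, -1.0]]
contact_force: [0.7, 0.2, 0.4]
gripper_width: 0.0479
gripper_force: 0.0
t 55.9 p [0.5721 0.0931 0.2067] yaw 79.1 F [0.7 0.2 0.4] w 47.9 gf 0.0
side red_tube_inverted [(0.69, array([305., 238.]), (298, 224, 16, 35)), (0.2, array([262., 157.]), (259, 141, 11, 29))]
side blue_tube_lying []
side jug [(0.92, array([218., 128.]), (207, 105, 21, 40))]
side funnel [(0.89, array([262., 338.]), (239, 309, 49, 55))]
side dish [(0.76, array([326., 290.]), (304, 275, 43, 34))]
side red1 [297. 223.] [313. 260.] top [247  81  70]
  z 0.105 [155  43  37]
  z 0.09 [155  41  34]
  z 0.08 [157  4
[... 405 characters left out ...]
 48  81 136]
  z 0.08 [ 45  78 135]
  z 0.075 [ 43  76 128]
  z 0.06 [111 109 106]
  z 0.045 [108 107 104]
  z 0.035 [110 110 109]
top red_tube_inverted [(0.66, array([320., 181.]), (314, 177, 13, 11)), (0.37, array([186., 177.]), (179, 172, 12, 12))]
top blue_tube_lying [(0.54, array([185., 177.]), (179, 173, 12, 11))]
top jug [(0.87, array([115., 212.]), (94, 202, 40, 23))]
top funnel [(0.61, array([179., 178.]), (164, 163, 44, 30)), (0.58, array([381., 237.]), (370, 216, 29, 34))]
top dish [(0.84, array([363., 183.]), (345, 168, 30, 31))]
top red1 [313. 175.] [326. 188.] top [255 111  98]
top red2 [295. 173.] [307. 186.] top [255 117 104]
top blue [177. 171.] [191. 184.] top [128 207 253]
```

```bash
python3 -c "
from cell import ctrl
print(ctrl.sign_off())"
```

```text
the job is handed in; nothing more can be done
None
```

The job is handed in at about 56 s: both red tubes stand cap up in the red bin and the blue one in the blue bin; the jug, funnel and dish were not moved. I finished tilting the inverted red and the blue tube upright by pushing their feet against the blue bin's outside wall, because the grip alone left them part-tilted. The last check relied on pixel colours and network detections, where the second red tube was partly hidden.

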